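# Hang the spare bracket on the bracket tree

### The arm

A 6-joint arm with a two-finger parallel gripper is mounted at the origin on a cart in front of the work surface, level with it; the furniture and walls round the work are solid. World frame = base frame: x ahead of the robot, y to its left, z up, the work surface at z = 0. Lengths are in m, angles in rad, forces in N, time in s.
With the tool pointing down it reaches from about 0.35 to 0.775 m from the base axis. Payload 5.5 kg.
Tool frame: the origin (TCP) lies at the very end of the fingers, on their centre line; the grasp point (between the pads) lies 19 mm behind it; z points along the fingers, y is the direction in which the jaws open and shut (so a half turn about z gives the same grasp; the last joint's range is limited). The gripper opens to 85 mm and grips with 20 to 120 N. Pads are 22 mm wide; open, the fingers measure 114 mm over their backs; the gripper's body (76 mm by 85 mm) begins 54 mm behind the grasp point. The pads swing forward as they close: fully open they stand 13 mm farther back than shut.
Start: joints at [1.129, 0.313, 0.046, 1.304, 0, 1.431], TCP at [0.171, 0.549, 0.231] pointing down, gripper open.
Joint ranges: [-2.76, 2.76], [-0.86, 1.69], [-1.03, 1.26], [-2.2, 2.34], [-1.47, 1.5], [-3.14, 3.14]. Speed limits (rad/s): [2.57, 2.57, 3.14, 3.14, 3.14, 3.14].

### API

Orientations are given as a unit quaternion [w, x, y, z].
In Python, from workcell import get_state, vision, workorder, silhouettes, tip_of gives the robot as it stands.
- The arm moves only by the shell command python3 -m inch 'ROWS' [FORCE]. ROWS is JSON, a list of rows, each a list of 7 numbers: the shift along the tool's x, y, z in cm, then the turn, a rotation vector about the tool's x, y, z in degrees, then the finger opening in cm, from 0 to 8.54. In form: [[dx, dy, dz, rx, ry, rz, hand], ...]. A call has 1 to 5 rows; each row shifts and turns the commanded pose from where the row before left it, along the tool's axes as they then stand; what a row does not reach is not made up. A row lasts 1/10 s, in which the tool goes at most 50 mm and 8.59 degrees, less where a joint would pass 70% of its speed; a pose out of reach is approached as far as the arm can. A call with a gripper value outside its range is refused whole. The fingers move at their own pace and stop on an object; FORCE is the grip in N (left out, the last holds). Time passes only in rows, so rows that do not move let the fingers close. It gives the time, the measured TCP pose, the force and the opening at its end, in the units of the state.
- get_state(): the state, without advancing time (a new reading comes with each control period).
- vision.read_camera(name): name is "scene" or "top" or "wrist"; returns a dict with "pixels" (480x640x3 uint8, red, green, blue), "depth" (480x640 float32, m along the optical axis (not along the pixel's ray), 0 where there is no reading), "mtx" (3x3 intrinsics, pixels), "T" (4x4, takes a point from camera to world coordinates); the wrist camera has in their place "tool_from_camera" (4x4, takes a point from camera to tool coordinates, whose origin is the TCP and whose axes are the flange's). Camera axes: x right, y up, looking along -z (the intrinsics and any distortion apply to the point x, -y, -z); pixel columns grow to the right and rows downward; lengths in m; the calibration is good to about 2 mm. A picture is of the moment at which its call begins: read the wrist's pose just before it.
- workorder.hand_in(): hands the job in, once; it reports no verdict.
Trained networks look in a picture, given as the dict that the camera call returned (one of the last four; its "shot" number tells which), for a name from the list of things; names that differ only in an ending like _2 or _b are one class to them, and where a whole thing is asked for, a point or a joint stands for the part that bears it (a point fixed in the world has none). Each returns a list of dicts, best first, with "confidence" (0 to 1); they miss things now and then, are a little off and sometimes report something else, mostly with a low value. They report only what shows in the picture. A call takes as long as a camera call. They do not tell look-alikes from the thing itself.
- silhouettes(picture, label): "mask" (480x640 bool, what is visible of it) and "location" ([column, row] in pixels, amid what is visible of it).
- tip_of(picture, label): "location" ([column, row] in pixels: a listed point, or the origin of a listed thing).
The state is a dict: "clock": time; "joint_pos": joint angles; "qvel": joint speeds; "tau": joint torques, N m; "tcp_pos": TCP position; "orientation": TCP orientation; "wrist_force": force on the tool from outside, world axes, zero at the start; "ft_torque": the same for the moment, N m; "finger_gap": finger opening in m.
Only numpy, scipy, OpenCV 4.12 (cv2) and the standard library are available. Lean on these libraries where they do the work, as an engineer would, in place of code of your own. Each camera call takes 0.05 s, during which the arm holds its last target.

### The job

First turn the bracket tree until its one empty branch points the same way as the pointer on the tree's foot. Then lift the bracket out of its holder, stand it upright on the open bench and let go, take it again another way so that its eye is free, and hang it by the eye on that empty branch, which stays over the pointer. Do not shift the black canister, the round gem box or the red-lidded tub.

Things in the scene. Friction and masses are not known exactly. Their poses are not given: they have to be found in the camera images.
- tree_base: Fixed grey round foot of the bracket tree, 130 mm across, 14 mm high, with a raised pointer 10 mm high on its rim. Origin: centre of its underside, on the bench, on the tree's turning axis. The pointer lies along its own -x axis and ends 100 mm from the axis.
- tree (a joint): Turn of the tree (trunk with four branches) about its upright axis, rad, counter-clockwise from above, limits -7.5..7.5; 0 or a full turn (6.28) = the empty branch is over the pointer. Light friction (0.06 N m), stays where it is left; push a branch sideways to turn it. Trunk with cap: radius 12 mm, top 146 mm high. Nothing on the tree lies beyond 101 mm from the axis.
- branch_root (a point): Point on the tree's axis at height 135 mm, from where the empty branch starts; it turns with the tree, its -x axis points horizontally along the empty branch. The other three branches, at 90, 180 and 270 degrees from it, carry fixed brackets: 44 mm wide, 64 mm from the axis, their tops 154 mm and undersides 44 to 74 mm above the bench.
- branch_tip (a point): Centre of the 12 mm ball ending the empty branch, 95 mm from the tree's axis, at height 150 mm. The branch is a straight steel rod 7 mm thick that rises 10 degrees from the trunk (height 135 mm at 8 mm from the axis) to this ball. Its x axis points horizontally from the ball back to the trunk. Push here or on the rod to turn the tree.
- bracket_center (a point): The loose dark steel L-bracket, 0.08 to 0.17 kg: an upright plate 8 mm thick (own x), 44 mm wide (own y), 80 mm high (own z), with a foot flange 44 mm wide and 6 mm thick that reaches 36 mm from the plate's mid-plane to own -x, so that it stands by itself. This point: middle of the plate, 40 mm above its underside.
- bracket_eye (a point): Centre of the bracket's eye, a rectangular window through the plate along x, 24 mm wide (y) and 22 mm high (z), 64 mm above the underside; 5 mm of plate lies above the eye and 10 mm on each side. The bracket may hang with the flange to either side. Gripped by the side edges, the eye stays clear.
- holder: Fixed grey holder. The bracket stands on its floor plate (60 x 70 mm, 6 mm thick) between two upright cheeks (30 mm long in x, 7 mm thick, 50 mm apart in y, tops 84 mm above the bench) that hide the side edges: here only the plate's faces can be gripped, fingers closing along x. Plate 12 mm to own +x of the origin, flange to -x. Origin: centre of the underside, on the bench.
- film_can: Bystander: black canister with grey lid, 34 mm across, 51 mm high. Origin: centre of its underside.
- gem_box: Bystander: round clear gem box, 44 mm across, 20 mm high. Origin: centre of its underside.
- rouge_tub: Bystander: squat white tub with red lid, 62 mm across, 38 mm high. Origin: centre of its underside.
Not all that is in view belongs to the job. Leave any orange or yellow look-alike of the part that bears bracket_center alone.

How it is judged:
On the way, in this order (a step that is already met when the one before it is completed fails the run):
1. the empty branch stands over the pointer (within about 20 degrees), the bracket still in its holder (x of branch_tip in the frame of tree_base below -0.089 m and horizontal distance between bracket_center and holder below 0.03 m and height (world z) of bracket_center below 0.06 m), for 0.2 s.
2. the bracket stands upright on the bench, clear of the holder, let go (height (world z) of bracket_center below 0.043 m and angle between bracket_center's own z axis and vertical below 0.1 rad and horizontal distance between bracket_center and holder above 0.06 m and contact force between the fingers and anything else below 0.1 N), for 0.2 s.
At the end, for the whole second after the job is handed in: The bracket hangs by its eye on the once empty branch (eye centre 20-92 mm from the tree's axis, within 14 mm sideways of the branch and 16 mm of its root's height, tilted under 0.6 rad) and that branch stands still over the pointer within about 20 degrees (x of branch_tip in the frame of tree_base below -0.089 m and x of bracket_eye in the frame of branch_root between -0.092 and -0.02 m and y of bracket_eye in the frame of branch_root between -0.014 and 0.014 m and z of bracket_eye in the frame of branch_root between -0.016 and 0.016 m and angle between bracket_center's own z axis and vertical below 0.6 rad and velocity of joint tree between -0.05 and 0.05 rad/s); the robot touches nothing.
It fails at once if the canister, gem box or tub was shifted more than 30 mm (distance of any of film_can, gem_box, rouge_tub from where it was at the start of the episode above 0.03 m).
It also fails if it takes over 72 s, if anything falls off the work surface, if the arm or the gripper's body presses on something with over 40 N, if the wrist force passes 120 N, or if a joint passes its speed limit or range.

## Working session

There is one attempt and no reset: what is moved stays moved. The work goes in short steps, Python scripts to look and compute and a shell command to move; the robot and the scene stay as the last step left them, time stands still between calls to the robot, and variables do not carry over. Pictures are saved under pics/ and viewed, and the job is handed in when it is done.

```bash
ls; mkdir -p pics; cat > h.py <<'E'
import numpy as np, cv2
from workcell import get_state, vision, workorder, silhouettes, tip_of
from scipy.spatial.transform import Rotation as R
def save(p,n): cv2.imwrite('pics/'+n, p['pixels'][:,:,::-1])
def Tcam(p):
    if 'T' in p: return np.array(p['T'])
    s=p['state']; T=np.eye(4); q=s['orientation']
    T[:3,:3]=R.from_quat([q[1],q[2],q[3],q[0]]).as_matrix(); T[:3,3]=s['tcp_pos']
    return T@np.array(p['tool_from_camera'])
def read(n):
    s=get_state(); p=vision.read_camera(n); p['state']=s; return p
def cloud(p):
    d=p['depth']; K=np.array(p['mtx']); v,u=np.mgrid[:480,:640]
    X=np.stack([(u-K[0,2])/K[0,0]*d,-(v-K[1,2])/K[1,1]*d,-d],-1)
    T=Tcam(p); W=X@T[:3,:3].T+T[:3,3]; W[d==0]=np.nan; return W
def ray(p,uv,z):
    K=np.array(p['mtx']); T=Tcam(p)
    r=T[:3,:3]@np.array([(uv[0]-K[0,2])/K[0,0],-(uv[1]-K[1,2])/K[1,1],-1]); o=T[:3,3]
    return o+r*(z-o[2])/r[2]
def proj(p,X):
    K=np.array(p['mtx']); T=np.linalg.inv(Tcam(p)); c=T[:3,:3]@np.array(X)+T[:3,3]
    return K[0,0]*c[0]/-c[2]+K[0,2], K[1,1]*-c[1]/-c[2]+K[1,2]
E
python3 - <<'E'
from h import *
print(get_state())
hs=dict(tree_base=0,branch_tip=.15,bracket_center=.046,bracket_eye=.07,holder=0,film_can=0,gem_box=0,rouge_tub=0,branch_root=.135)
for n in ['scene','top']:
    p=read(n); save(p,n+'0.png'); print(n,[k for k in p],np.round(p['mtx'],1).tolist(),np.round(p['T'],3).tolist())
    for k,z in hs.items():
        for r in tip_of(p,k)[:3]:
            print(k,round(r['confidence'],2),np.round(r['location']),np.round(ray(p,r['location'],z),3))
E
```

```text
pics
{'clock': 0.0, 'joint_pos': array([ 1.12937741e+00,  3.13987114e-01,  4.49554959e-02,  1.30360582e+00,
       -1.02120948e-05,  1.43120904e+00]), 'qvel': array([-0.00068412,  0.00078277, -0.00045843,  0.00016668,  0.00027362,
        0.00202623]), 'tau': array([-2.75523225e-04, -4.80625319e+01,  2.98534405e+01,  1.94529112e-02,
       -4.73687419e-05,  5.01410369e-06]), 'tcp_pos': array([0.17070844, 0.54852492, 0.23040684]), 'orientation': array([-2.58787206e-04,  1.50343533e-01,  9.88633387e-01, -8.83448853e-04]), 'wrist_force': array([-0.55455614, -0.76918988,  0.21923263]), 'ft_torque': array([-0.06476167,  0.00069881, -0.00857483]), 'finger_gap': 0.08551964428047051}
scene ['pixels', 'depth', 'mtx', 'T', 'shot', 'state'] [[560.7, 0.0, 319.5], [0.0, 560.7, 234.3], [0.0, 0.0, 1.0]] [[0.751, 0.445, -0.488, 0.06], [-0.66, 0.529, -0.533, -0.618], [0.021, 0.723, 0.691, 0.856], [0.0, 0.0, 0.0, 1.0]]
tree_base 0.94 [405. 410.] [ 0.495 -0.368  0.   ]
branch_tip 0.84 [419. 415.] [ 0.427 -0.429  0.15 ]
bracket_center 0.77 [184. 231.] [0.421 0.197 0.046]
bracket_center 0.74 [222. 244.] 
[... 646 characters left out ...]
68, 0.338], [-1.0, -0.017, 0.019, -0.053], [0.016, 0.168, 0.986, 1.393], [0.0, 0.0, 0.0, 1.0]]
tree_base 0.55 [453. 274.] [ 0.488 -0.366  0.   ]
branch_tip 0.98 [508. 300.] [ 0.417 -0.441  0.15 ]
bracket_center 0.92 [373. 246.] [ 0.548 -0.185  0.046]
bracket_center 0.74 [187. 307.] [0.421 0.219 0.046]
bracket_center 0.59 [240. 290.] [0.455 0.107 0.046]
bracket_eye 0.83 [187. 306.] [0.422 0.216 0.07 ]
bracket_eye 0.72 [456. 272.] [ 0.483 -0.357  0.07 ]
bracket_eye 0.71 [372. 245.] [ 0.547 -0.18   0.07 ]
holder 0.77 [239. 294.] [0.451 0.115 0.   ]
film_can 0.68 [330. 252.] [ 0.542 -0.09   0.   ]
gem_box 0.86 [293. 231.] [ 0.592 -0.007  0.   ]
branch_root 0.88 [464. 266.] [ 0.49  -0.359  0.135]
```

View pics/scene0.png

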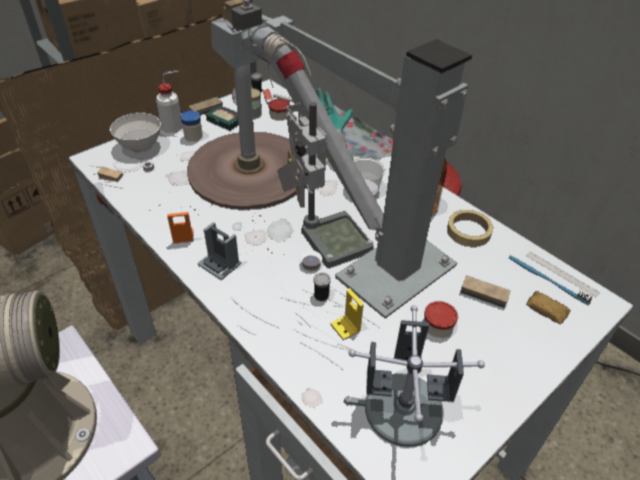

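View pics/top0.png

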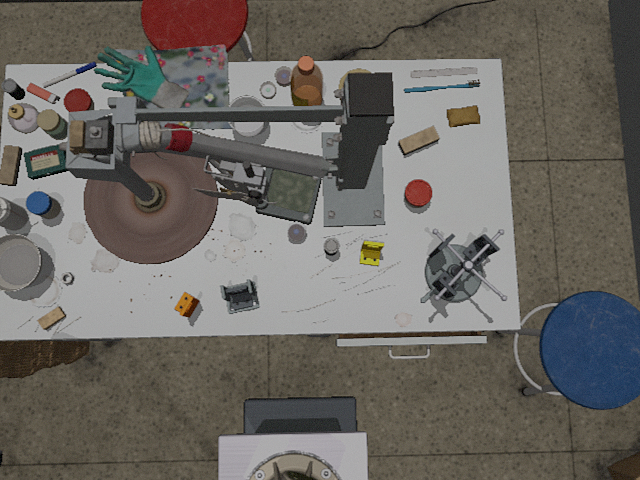

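```bash
python3 - <<'E'
from h import *
a=read('scene');b=read('top')
c1=cv2.resize(a['pixels'][300:450,330:500],None,fx=4.4,fy=4,interpolation=cv2.INTER_CUBIC)[:,:,::-1]
c2=cv2.resize(b['pixels'][220:310,410:520],None,fx=6,fy=6,interpolation=cv2.INTER_CUBIC)[:,:,::-1]
c3=cv2.resize(a['pixels'][190:290,150:270],None,fx=6,fy=6,interpolation=cv2.INTER_CUBIC)[:,:,::-1]
for n,c in zip(['c1','c2','c3'],[c1,c2,c3]): cv2.imwrite(f'pics/{n}.png',c)
# height map (top view) from both clouds
W=np.concatenate([cloud(a).reshape(-1,3),cloud(b).reshape(-1,3)])
W=W[~np.isnan(W[:,0])]
print('cols y from .4 to -.55; rows x')
ys=np.arange(.4,-.56,-.05)
print('      ',*['%5.2f'%y for y in ys])
for x in np.arange(.25,.85,.05):
    r=[]
    for y in ys:
        m=(abs(W[:,0]-x)<.025)&(abs(W[:,1]-y)<.025)&(W[:,2]>-.2)
        r.append('%5.2f'%W[m,2].max() if m.any() else '  -  ')
    print('%5.2f '%x,*r)
E
```

```text
cols y from .4 to -.55; rows x
        0.40  0.35  0.30  0.25  0.20  0.15  0.10  0.05  0.00 -0.05 -0.10 -0.15 -0.20 -0.25 -0.30 -0.35 -0.40 -0.45 -0.50 -0.55
 0.25    -     -     -     -     -     -     -     -     -     -     -     -     -     -     -     -     -     -     -     -  
 0.30    -     -     -     -     -     -     -     -     -     -     -     -   -0.07 -0.07 -0.07   -     -     -     -     -  
 0.35   0.01  0.01  0.01  0.01  0.01  0.01  0.01  0.01  0.01  0.01  0.01  0.01  0.01  0.01  0.01  0.01  0.01  0.01  0.00   -  
 0.40   0.01  0.01  0.01  0.08  0.09  0.01  0.02  0.01  0.01  0.01  0.01  0.01  0.01  0.01  0.16  0.01  0.01  0.16  0.01   -  
 0.45   0.01  0.01  0.01  0.01  0.08  0.09  0.09  0.01  0.01  0.01  0.01  0.01  0.01  0.01  0.16  0.16  0.16  0.16  0.01   -  
 0.50   0.01  0.04  0.04  0.04  0.01  0.01  0.08  0.01  0.01  0.01  0.01  0.01  0.02  0.01  0.16  0.15  0.16  0.16  0.01   -  
 0.55   0.04  0.04  0.04  0.04  0.04  0.01  0.01  0.01  0.03  0.05  0.06  0.08  0.08  0.01  0.16  0.16  0.16  0.16  0.01   -  
 0.60   0.04  0.04  0.04  0.04  0.04  0.04  0.01  0.25  0.16  0.03  0.03  0.02  0.03  0.01  0.01  0.01  0.01  0.01  0.01   -  
 0.65   0.04  0.42  0.42  0.39  0.11  0.28  0.28  0.32  0.16  0.03  0.03  0.02  0.04  0.04  0.05  0.01  0.01  0.01  0.01   -  
 0.70   0.36  0.42  0.43  0.39  0.39  0.38  0.38  0.38  0.38  0.37  0.48  0.48  0.48  0.04  0.04  0.01  0.01  0.01  0.01   -  
 0.75   0.04  0.38  0.39  0.40  0.40  0.40  0.40  0.40  0.40  0.39  0.48  0.48  0.48  0.03  0.02  0.01  0.01  0.01  0.01   -  
 0.80   0.04  0.04  0.04   -    0.00  0.06  0.07  0.07  0.01  0.02  0.03  0.02  0.03  0.03  0.03  0.03  0.01  0.01  0.01   -
```

View pics/c1.png

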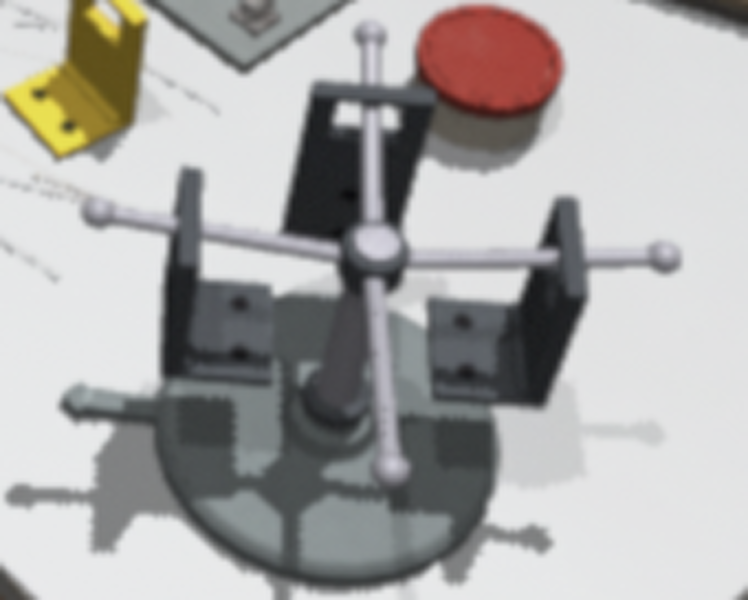

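View pics/c2.png

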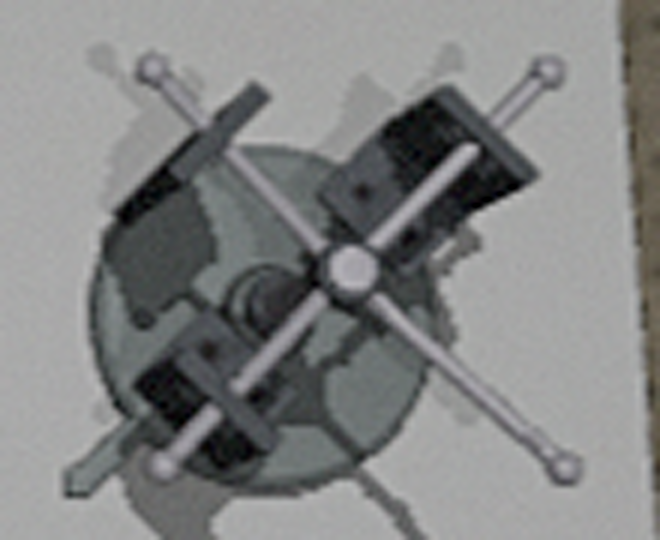

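View pics/c3.png

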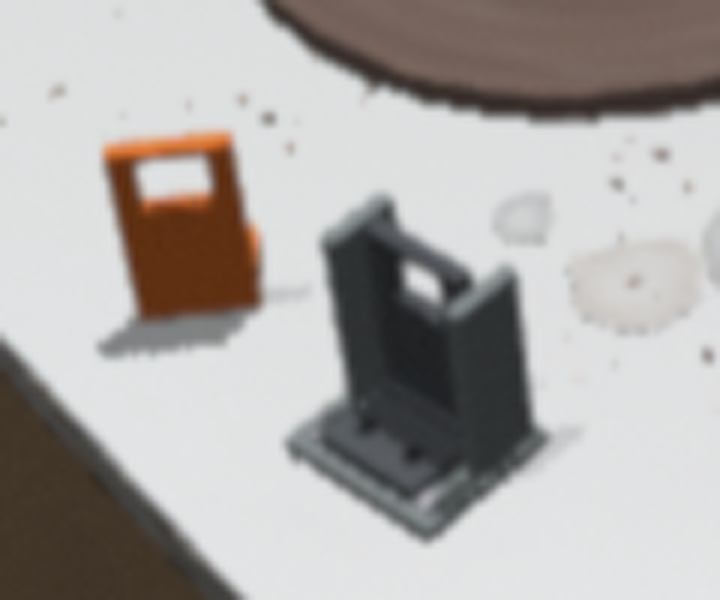

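```bash
python3 - <<'E'
from h import *
b=read('top');a=read('scene')
f=lambda x,y:(410+(x+.5)/6-.5,220+(y+.5)/6-.5)
B={k:ray(b,f(*v),.15)[:2] for k,v in dict(ul=(152,70),ur=(548,70),ll=(163,465),lr=(565,468)).items()}
for k,v in B.items(): print(k,np.round(v,4))
c=sum(B.values())/4; print('axis top',c)
for k,v in B.items(): d=v-c; print(k,np.hypot(*d),np.degrees(np.arctan2(d[1],d[0])))
pt=ray(b,f(72,482),.01)[:2]; d=pt-c; print('pointer top',pt,np.hypot(*d),np.degrees(np.arctan2(d[1],d[0])))
g=lambda x,y:(330+(x+.5)/4.4-.5,300+(y+.5)/4-.5)
S={k:ray(a,g(*v),.15)[:2] for k,v in dict(t=(369,35),l=(98,212),r=(664,257),b=(392,467)).items()}
c2=sum(S.values())/4; print('axis scene',c2,{k:np.round(v,3) for k,v in S.items()})
pt=ray(a,g(72,403),.01)[:2]; d=pt-c2; print('pointer scene',pt,np.hypot(*d),np.degrees(np.arctan2(d[1],d[0])))
# bracket/holder
for p,n in((a,'scene'),(b,'top')):
    W=cloud(p)
    m=(abs(W[...,0]-.451)<.06)&(abs(W[...,1]-.113)<.06)
    z=W[...,2]
    for lo,hi in((.077,.095),(.003,.02)):
        mm=m&(z>lo)&(z<hi); P=W[mm][:,:2].astype(np.float32); print(n,lo,len(P),np.round(P.mean(0),3),cv2.minAreaRect(P))
    print('bench z',np.nanmedian(z[(abs(W[...,0]-.42)<.02)&(abs(W[...,1])<.03)]))
    cs=cv2.resize(p['pixels'][200:300,150:270] if n=='scene' else p['pixels'][265:325,200:280],None,fx=6 if n=='scene' else 9,fy=6 if n=='scene' else 9,interpolation=cv2.INTER_CUBIC)[:,:,::-1]
    cv2.imwrite(f'pics/h_{n}.png',cs)
E
```

```text
ul [ 0.5592 -0.3009]
ur [ 0.5568 -0.4358]
ll [ 0.4255 -0.2979]
lr [ 0.4219 -0.4323]
axis top [ 0.49083667 -0.36673127]
ul 0.09487066809551774 43.93952182291296
ur 0.09551971071584978 -46.31080510725363
ll 0.0949313899708107 133.52013937715415
lr 0.09515002398602093 -136.41572752024544
pointer top [ 0.42970872 -0.29136856] 0.09703692213611348 129.04608872109083
axis scene [ 0.49314647 -0.36465731] {'t': array([ 0.561, -0.299]), 'l': array([ 0.427, -0.296]), 'r': array([ 0.559, -0.434]), 'b': array([ 0.425, -0.43 ])}
pointer scene [ 0.42719278 -0.29397396] 0.09667484095834714 133.01751059349334
scene 0.077 218 [0.457 0.109] ((0.45705172419548035, 0.11192288994789124), (0.03151063621044159, 0.06922975927591324), 9.031436920166016)
scene 0.003 646 [0.439 0.104] ((0.4506935775279999, 0.11189054697751999), (0.11363179236650467, 0.11642095446586609), 89.76049041748047)
bench z -0.00010693808378858805
top 0.077 184 [0.456 0.113] ((0.45630761981010437, 0.11214929074048996), (0.028590520843863487, 0.06393672525882721), 11.133543014526367)
top 0.003 752 [0.442 0.109] ((0.45119988918304443, 0.11297495663166046), (0.11877661943435669, 0.12000235915184021), 89.34909057617188)
bench z -0.0004741834897346031
```

View pics/h_top.png

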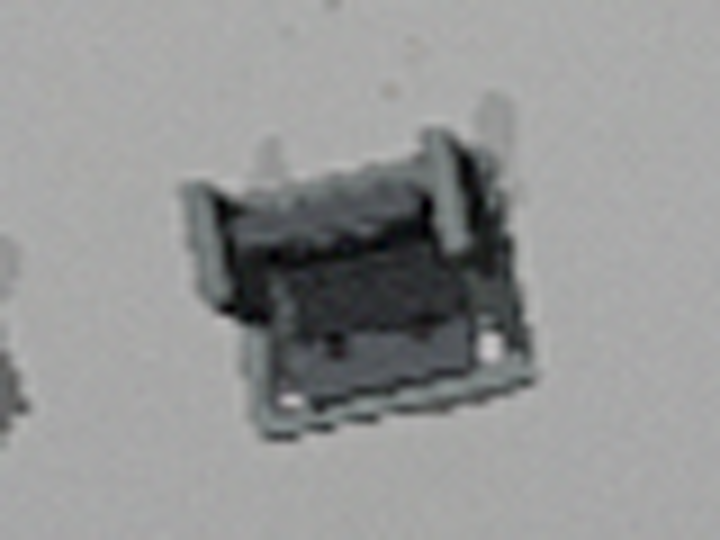

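Candidates for the bracket in the scene picture are orange (184,231), dark in the grey holder (222,244) and yellow (350,311). The dark one in the holder fits the description, and the crop confirms it. The empty branch points to about 224° and the pointer to about 131°, so I turn the tree about 92° clockwise.

```bash
cat >> h.py <<'E'
def go(x,y,z):
    s=get_state(); q=s['orientation']; M=R.from_quat([q[1],q[2],q[3],q[0]]).as_matrix()
    d=np.array([x,y,z])-s['tcp_pos']; print('tool shift cm',np.round(M.T@d*100,2)); st()
def st():
    s=get_state(); q=s['orientation']; M=R.from_quat([q[1],q[2],q[3],q[0]]).as_matrix()
    print('t',round(s['clock'],2),'tcp',np.round(s['tcp_pos'],4),'x az',round(np.degrees(np.arctan2(M[1,0],M[0,0])),2),'tilt z',np.round(M[:,2],3),'F',np.round(s['wrist_force'],1),'gap',round(s['finger_gap'],4),'j',np.round(s['joint_pos'],2))
E
python3 -m inch '[[0,0,0,0,0,-8.5,0],[0,0,0,0,0,-8.5,0],[-4,-4,0,0,0,0,0],[-4,-4,0,0,0,0,0],[-4,-4,0,0,0,0,0]]'
python3 -c "
from h import *
go(.4,.2,.23)"
```

```text
clock: 1.7
tcp_pos: [0.277, 0.4415, 0.2313]
orientation: [0.0, 0.002, 1.0, 0.0]
wrist_force: [1.6, 0.8, 0.6]
finger_gap: 0.0124
tool shift cm [-12.37 -24.11   0.13]
t 1.7 tcp [0.277  0.4415 0.2313] x az 179.81 tilt z [ 0.  0. -1.] F [1.6 0.8 0.6] gap 0.0124 j [ 0.86  0.21 -0.09  1.27 -0.    0.86]
```

```bash
python3 -m inch '[[-2.4,-4.4,0,0,0,0,0],[-2.4,-4.4,0,0,0,0,0],[-2.4,-4.4,0,0,0,0,0],[-2.4,-4.4,0,0,0,0,0],[-2.4,-4.4,0,0,0,0,0]]'
python3 -m inch '[[0,-4.5,0,0,0,0,0],[0,-4.5,0,0,0,0,0],[0,-4.5,0,0,0,0,0],[0,-4.5,0,0,0,0,0],[0,-4.5,0,0,0,0,0]]'
python3 -m inch '[[0,-4.5,0,0,0,0,0],[0,-4.5,0,0,0,0,0],[0,-4.5,0,0,0,0,0],[0,-4.5,0,0,0,0,0],[0,-4.5,0,0,0,0,0]]'
python3 -c "
from h import *
go(.48,-.452,.23)"
```

```text
clock: 2.2
tcp_pos: [0.3957, 0.2206, 0.2316]
orientation: [0.0, 0.002, 1.0, 0.0]
wrist_force: [1.1, 0.7, 0.4]
finger_gap: -0.0
clock: 2.7
tcp_pos: [0.3937, -0.0043, 0.2316]
orientation: [0.001, 0.002, 1.0, -0.0]
wrist_force: [1.2, 0.2, -0.4]
finger_gap: -0.0001
clock: 3.2
tcp_pos: [0.3924, -0.2296, 0.2316]
orientation: [0.0, 0.003, 1.0, -0.0]
wrist_force: [0.8, -0.2, -0.1]
finger_gap: 0.0002
tool shift cm [ -8.88 -22.19   0.17]
t 3.2 tcp [ 0.3924 -0.2296  0.2316] x az 179.68 tilt z [ 0.001 -0.    -1.   ] F [ 0.8 -0.2 -0.1] gap 0.0002 j [-0.71  0.08 -0.24  1.25  0.   -0.7 ]
```

```bash
python3 -m inch '[[-1.8,-4.4,0,0,0,0,0],[-1.8,-4.4,0,0,0,0,0],[-1.8,-4.4,0,0,0,0,0],[-1.8,-4.4,0,0,0,0,0],[-1.8,-4.6,0,0,0,0,0]]'
python3 -m inch '[[0,0,0,0,0,0,0],[0,0,3.7,0,0,0,0],[0,0,3.7,0,0,0,0],[0,0,3.7,0,0,0,0],[0,0,0,0,0,0,0]]'
python3 - <<'E'
from h import *
st()
c=np.array([.492,-.3657]); prev=np.array(get_state()['tcp_pos'][:2])
for az in (250,240,230,220,210,200,190,180,170,160,150,143):
    t=c+.08*np.array([np.cos(np.radians(az)),np.sin(np.radians(az))]); d=t-prev; prev=t
    print(az,np.round(t,3),'tool dx,dy cm',np.round([-d[0]*100,d[1]*100],2))
p=read('top'); save(p,'t1.png')
E
```

```text
clock: 3.7
tcp_pos: [0.4821, -0.4519, 0.2313]
orientation: [0.0, 0.003, 1.0, -0.0]
wrist_force: [0.2, 0.1, 0.9]
finger_gap: -0.0003
clock: 4.2
tcp_pos: [0.4787, -0.4463, 0.1144]
orientation: [-0.004, 0.002, 1.0, 0.004]
wrist_force: [-0.5, 1.1, -0.9]
finger_gap: 0.0
t 4.2 tcp [ 0.4787 -0.4463  0.1144] x az 179.72 tilt z [-0.007  0.009 -1.   ] F [-0.5  1.1 -0.9] gap 0.0 j [-0.87  0.53  0.08  1.14  0.   -0.87]
250 [ 0.465 -0.441] tool dx,dy cm [1.41 0.55]
240 [ 0.452 -0.435] tool dx,dy cm [1.26 0.59]
230 [ 0.441 -0.427] tool dx,dy cm [1.14 0.8 ]
220 [ 0.431 -0.417] tool dx,dy cm [0.99 0.99]
210 [ 0.423 -0.406] tool dx,dy cm [0.8  1.14]
200 [ 0.417 -0.393] tool dx,dy cm [0.59 1.26]
190 [ 0.413 -0.38 ] tool dx,dy cm [0.36 1.35]
180 [ 0.412 -0.366] tool dx,dy cm [0.12 1.39]
170 [ 0.413 -0.352] tool dx,dy cm [-0.12  1.39]
160 [ 0.417 -0.338] tool dx,dy cm [-0.36  1.35]
150 [ 0.423 -0.326] tool dx,dy cm [-0.59  1.26]
143 [ 0.428 -0.318] tool dx,dy cm [-0.54  0.81]
```

View pics/t1.png

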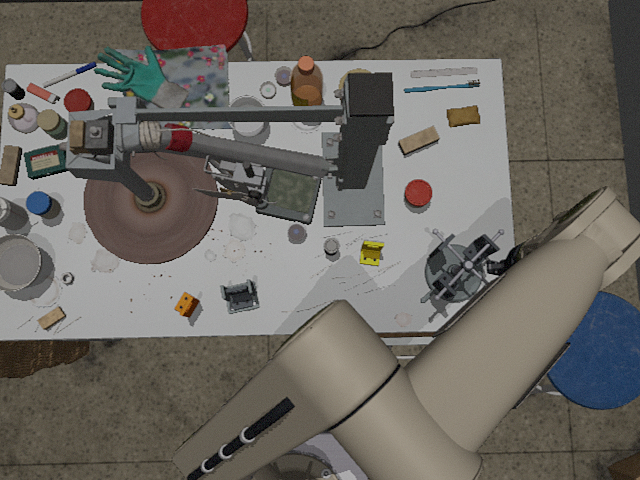

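```bash
python3 -m inch '[[1.4,0.5,0,0,0,0,0],[1.0,0.6,0,0,0,0,0],[0.6,0.4,0,0,0,0,0],[0.6,0.5,0,0,0,0,0],[0.6,0.6,0,0,0,0,0]]'
python3 -m inch '[[0.4,0.6,0,0,0,0,0],[0.6,0.9,0,0,0,0,0],[0.6,1.2,0,0,0,0,0],[0.3,1.3,0,0,0,0,0],[0.1,1.3,0,0,0,0,0]]'
python3 -m inch '[[0,1.2,0,0,0,0,0],[-0.2,1.2,0,0,0,0,0],[-0.3,1,0,0,0,0,0],[-0.3,0.8,0,0,0,0,0],[-0.2,0.4,0,0,0,0,0]]'
python3 - <<'E'
from h import *
st()
t=get_state()['tcp_pos'][:2]-np.array([.492,-.3657]); print('finger az',np.degrees(np.arctan2(t[1],t[0])),np.hypot(*t))
p=read('scene'); save(p,'s2.png')
cv2.imwrite('pics/s2c.png',cv2.resize(p['pixels'][300:450,330:500],None,fx=4.4,fy=4,interpolation=cv2.INTER_CUBIC)[:,:,::-1])
E
```

```text
clock: 4.75
tcp_pos: [0.4405, -0.4246, 0.122]
orientation: [0.001, 0.003, 1.0, -0.001]
wrist_force: [1.5, -0.4, 0.7]
finger_gap: 0.0004
clock: 5.25
tcp_pos: [0.4196, -0.3698, 0.1202]
orientation: [-0.0, 0.003, 1.0, 0.0]
wrist_force: [-0.4, -0.8, 0.3]
finger_gap: -0.0002
clock: 5.75
tcp_pos: [0.4306, -0.3237, 0.1202]
orientation: [-0.0, 0.002, 1.0, 0.0]
wrist_force: [0.2, -0.8, 0.4]
finger_gap: -0.0003
t 5.75 tcp [ 0.4306 -0.3237  0.1202] x az 179.76 tilt z [-0.  0. -1.] F [ 0.2 -0.8  0.4] gap -0.0003 j [-0.79  0.3  -0.25  1.02  0.   -0.79]
finger az 145.6593467237104 0.07439520115299059
```

View pics/s2.png

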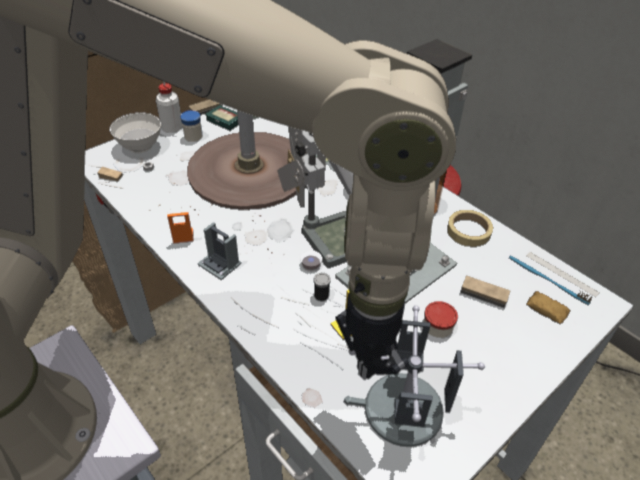

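The tree now shows brackets at the bottom, top and right of the picture, and the empty branch is hidden behind the gripper near (365,355). I measure the angle from the visible balls.

```bash
python3 - <<'E'
from h import *
p=read('scene')
cv2.imwrite('pics/s3c.png',cv2.resize(p['pixels'][300:450,330:500],None,fx=4.4,fy=4,interpolation=cv2.INTER_CUBIC)[:,:,::-1])
E
```

```text
(no output)
```

View pics/s3c.png

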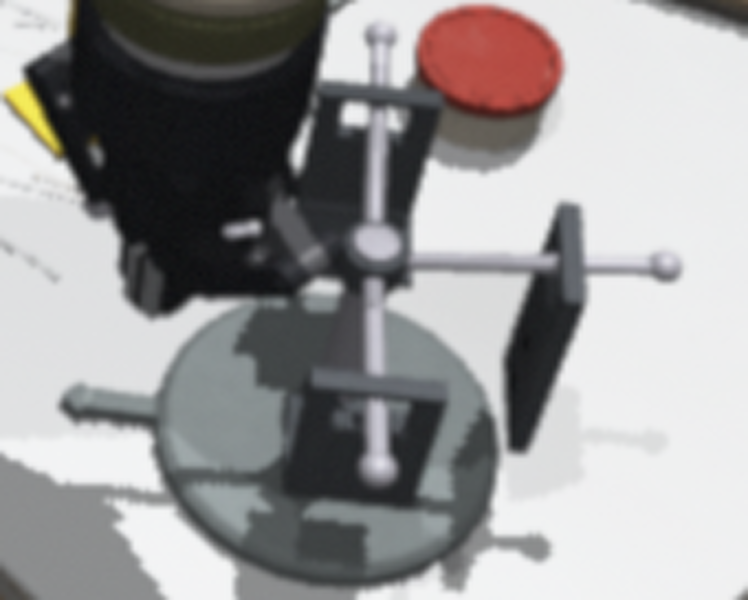

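```bash
python3 - <<'E'
from h import *
p=read('scene')
g=lambda x,y:(330+(x+.5)/4.4-.5,300+(y+.5)/4-.5)
S={k:ray(p,g(*v),.15)[:2] for k,v in dict(t=(380,35),r=(666,265),b=(379,467)).items()}
c=np.array([.4931,-.3647])
for k,v in S.items(): d=v-c; print(k,np.hypot(*d),np.degrees(np.arctan2(d[1],d[0])))
# pointer direction from base edge
E
```

```text
t 0.09502776948043691 41.46118370978512
r 0.09549585394494525 -48.60110316524686
b 0.09443689980458389 -138.51074522571395
```

```bash
python3 -m inch '[[0.6,-0.8,0,0,0,0,0],[0.6,-0.8,0,0,0,0,0],[0,0,-3,0,0,0,0],[0,0,-4,0,0,0,0],[0,0,-4,0,0,8,4]]'
python3 -m inch '[[0,0,0,0,0,8,5],[0,0,0,0,0,8,5],[0,0,0,0,0,8,5],[0,0,0,0,0,8,5],[0,0,0,0,0,8,5]]'
python3 -m inch '[[0,0,0,0,0,8,5],[0,0,0,0,0,8,5],[0,0,0,0,0,8,5],[0,0,0,0,0,8,5],[0,0,0,0,0,0,5]]'
python3 - <<'E'
from h import *
go(.44,.11,.23)
p=read('scene'); 
cv2.imwrite('pics/s4c.png',cv2.resize(p['pixels'][300:450,330:500],None,fx=4.4,fy=4,interpolation=cv2.INTER_CUBIC)[:,:,::-1])
E
```

```text
clock: 6.4
tcp_pos: [0.417, -0.3415, 0.2309]
orientation: [-0.001, 0.075, 0.997, 0.001]
wrist_force: [0.8, -0.3, 1.1]
finger_gap: 0.0133
clock: 6.9
tcp_pos: [0.4174, -0.3419, 0.2302]
orientation: [-0.0, 0.412, 0.911, -0.0]
wrist_force: [0.8, -0.5, -0.6]
finger_gap: 0.0499
clock: 7.4
tcp_pos: [0.4175, -0.3418, 0.2302]
orientation: [-0.0, 0.645, 0.764, -0.0]
wrist_force: [0.3, -0.0, -0.3]
finger_gap: 0.0503
tool shift cm [4.417e+01 9.760e+00 2.000e-02]
t 7.4 tcp [ 0.4175 -0.3418  0.2302] x az 99.6 tilt z [-0.  0. -1.] F [ 0.3 -0.  -0.3] gap 0.0503 j [-0.83  0.24 -0.05  1.28 -0.    0.57]
```

View pics/s4c.png

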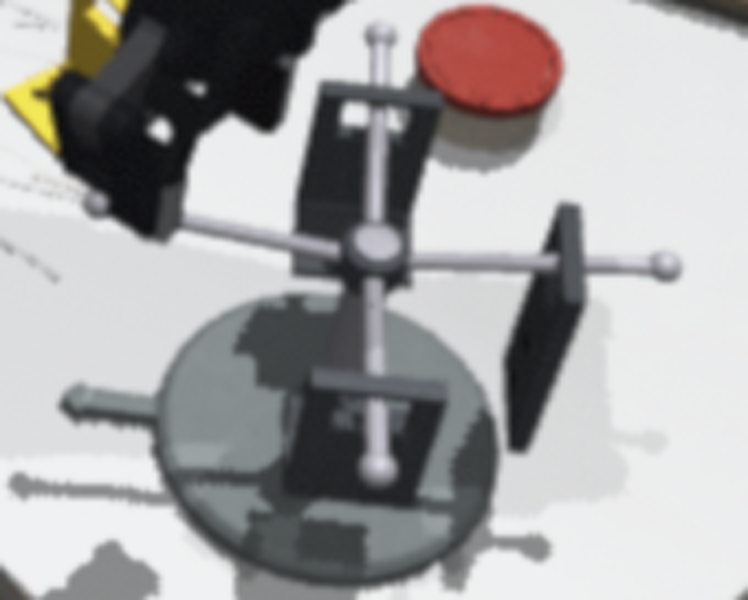

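The empty branch, with its ball at crop (97,203), now lies over the pointer. Next I go to the holder.

```bash
python3 -m inch '[[4.4,1,0,0,0,0,5],[4.4,1,0,0,0,0,5],[4.4,1,0,0,0,0,5],[4.4,1,0,0,0,0,5],[4.4,1,0,0,0,0,5]]'
python3 -m inch '[[4.4,1,0,0,0,0,5],[4.4,1,0,0,0,0,5],[4.4,1,0,0,0,0,5],[4.4,1,0,0,0,0,5],[4.4,0.8,0,0,0,0,5]]'
python3 -m inch '[[0,0,0,0,0,0,5],[0,0,0,0,0,0,5]]'
python3 - <<'E'
from h import *
st()
p=read('wrist'); save(p,'w1.png'); print(p['tool_from_camera'])
for k,z in dict(bracket_center=.046,bracket_eye=.07,holder=0).items():
    for r in tip_of(p,k)[:3]: print(k,r['confidence'],np.round(r['location']),np.round(ray(p,r['location'],z),4))
W=cloud(p)
m=(abs(W[...,0]-.451)<.06)&(abs(W[...,1]-.113)<.06)
for lo,hi in((.075,.095),):
    mm=m&(W[...,2]>lo)&(W[...,2]<hi); P=W[mm][:,:2].astype(np.float32); print(len(P),P.mean(0),cv2.minAreaRect(P) if len(P) else 0)
E
```

```text
clock: 7.95
tcp_pos: [0.4301, -0.1144, 0.2304]
orientation: [0.0, 0.644, 0.765, 0.0]
wrist_force: [0.9, -0.4, 0.7]
finger_gap: 0.0495
clock: 8.45
tcp_pos: [0.4408, 0.1108, 0.2306]
orientation: [0.0, 0.644, 0.765, 0.0]
wrist_force: [0.6, 0.4, 0.5]
finger_gap: 0.05
clock: 8.65
tcp_pos: [0.4405, 0.1101, 0.2303]
orientation: [0.0, 0.643, 0.766, -0.0]
wrist_force: [0.7, -0.5, -1.9]
finger_gap: 0.0499
t 8.65 tcp [0.4405 0.1101 0.2303] x az 100.0 tilt z [-0. -0. -1.] F [ 0.7 -0.5 -1.9] gap 0.0499 j [ 0.07  0.08 -0.25  1.24 -0.    1.46]
[[ 4.70443284e-04  9.59055970e-01  2.83216215e-01  7.20042173e-02]
 [ 9.99999688e-01 -2.71641982e-04 -7.41212055e-04  1.59406962e-04]
 [-6.33930432e-04  2.83216475e-01 -9.59055799e-01 -1.41630339e-01]
 [ 0.00000000e+00  0.00000000e+00  0.00000000e+00  1.00000000e+00]]
bracket_center 0.66 [345. 219.] [0.4575 0.1098 0.046 ]
bracket_center 0.62 [330.  83.] [0.4254 0.2155 0.046 ]
bracket_eye 0.92 [347. 220.] [0.457  0.1142 0.07  ]
bracket_eye 0.63 [333.  79.] [0.4266 0.2159 0.07  ]
holder 0.78 [332. 208.] [0.4462 0.1082 0.    ]
1397 [0.4568169  0.11432337] ((0.4572657346725464, 0.11303117871284485), (0.02963899075984955, 0.06395983695983887), 11.673002243041992)
```

View pics/w1.png

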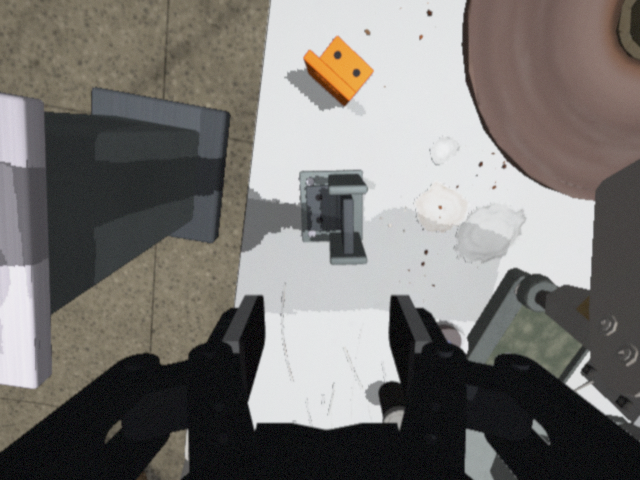

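```bash
python3 - <<'E'
from h import *
p=read('wrist')
cv2.imwrite('pics/w1c.png',cv2.resize(p['pixels'][150:280,285:395],None,fx=6,fy=4.6*1,interpolation=cv2.INTER_CUBIC)[:,:,::-1])
W=cloud(p); u=np.array([np.cos(np.radians(10)),np.sin(np.radians(10))]); v=np.array([-u[1],u[0]])
c=np.array([.457,.113])
D=W[...,:2]-c; a=D@u; b=D@v
m=(abs(a)<.03)&(abs(b)<.045)&(W[...,2]>.07)
for lo in np.arange(-.04,.04,.005):
    mm=m&(b>=lo)&(b<lo+.005)
    if mm.any(): print(round(lo,3),mm.sum(),'a',np.round([a[mm].min(),a[mm].max()],4),'z',np.round(np.median(W[mm][:,2]),4))
for px in((343,215),(355,215),(348,198),(348,236)): q=ray(p,px,.086)[:2]-c; print(px,q@u,q@v)
E
```

```text
-0.035 71 a [-0.0138  0.0148] z 0.0824
-0.03 341 a [-0.0138  0.0158] z 0.0819
-0.025 50 a [-0.0088  0.0145] z 0.0817
-0.02 68 a [-0.0034  0.0042] z 0.0848
-0.015 510 a [-0.0036  0.03  ] z 0.2844
-0.01 876 a [-0.0037  0.03  ] z 0.2855
-0.005 1066 a [-0.0037  0.03  ] z 0.2856
-0.0 1963 a [-0.0038  0.03  ] z 0.2785
0.005 10355 a [-0.03  0.03] z 0.3076
0.01 4472 a [-0.03  0.03] z 0.3079
0.015 3893 a [-0.03    0.0139] z 0.3187
0.02 58 a [-0.0137  0.0031] z 0.0821
0.025 250 a [-0.0152  0.0144] z 0.0827
0.03 173 a [-0.0151  0.0136] z 0.0813
(343, 215) -0.003853384367595955 0.006933721694377438
(355, 215) 0.005284341648525664 0.006876279859342653
(348, 198) -0.00017264289218242262 0.019966541125397214
(348, 236) 0.00011489716643252962 -0.009689053631008901
```

View pics/w1c.png

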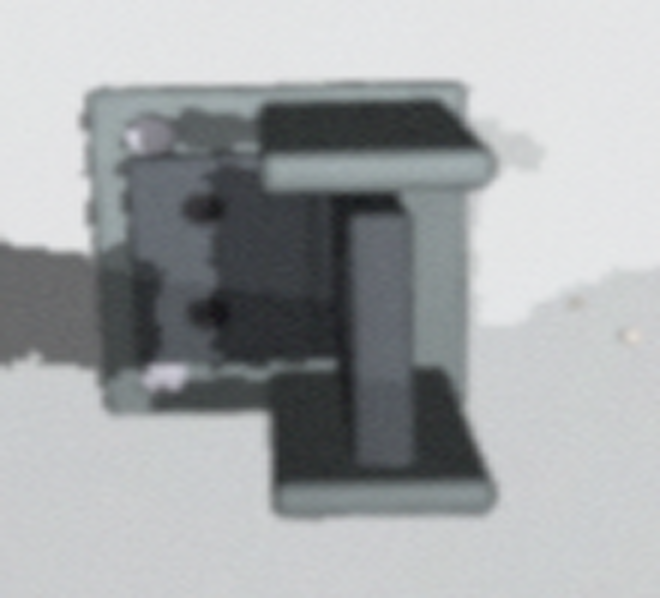

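```bash
python3 -m inch '[[0,1.7,2,0,0,0,5],[0,0,4,0,0,0,5],[0,0,4,0,0,0,5],[0,0,3,0,0,0,5],[0,0,0,0,0,0,5]]'
python3 -m inch '[[0,0,2.3,0,0,0,5],[0,0,2,0,0,0,5],[0,0,2,0,0,0,5],[0,0,1,0,0,0,5],[0,0,0,0,0,0,5]]'
python3 - <<'E'
from h import *
st(); p=read('wrist'); save(p,'w2.png')
E
```

```text
clock: 9.4
tcp_pos: [0.454, 0.1109, 0.0966]
orientation: [-0.003, 0.645, 0.764, -0.003]
wrist_force: [0.3, -0.5, 0.6]
finger_gap: 0.05
clock: 9.9
tcp_pos: [0.4573, 0.1118, 0.0274]
orientation: [-0.0, 0.645, 0.764, -0.0]
wrist_force: [0.2, -0.8, 0.5]
finger_gap: 0.0498
t 9.9 tcp [0.4573 0.1118 0.0274] x az 99.66 tilt z [-0.001  0.    -1.   ] F [ 0.2 -0.8  0.5] gap 0.0498 j [ 0.07  0.28 -0.54  0.75  0.    1.47]
```

View pics/w2.png

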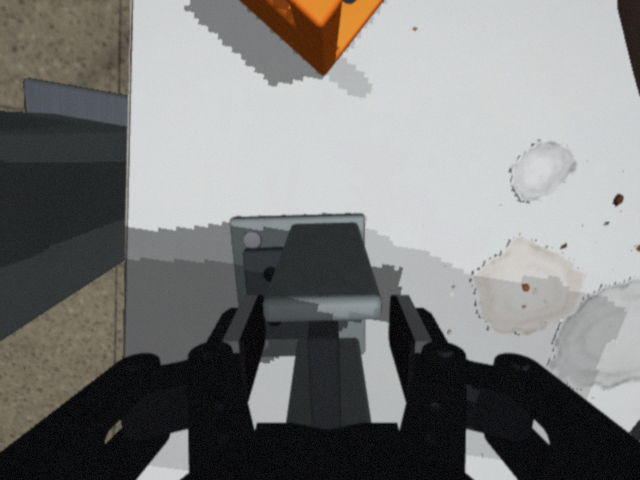

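The plate stands between the fingers at column 323, so I close and lift.

```bash
python3 -m inch '[[0,0,0,0,0,0,2],[0,0,0,0,0,0,0.5],[0,0,0,0,0,0,0.5],[0,0,0,0,0,0,0.5],[0,0,0,0,0,0,0.5]]' 60
python3 -m inch '[[0,0,-1,0,0,0,0.5],[0,0,-2,0,0,0,0.5],[0,0,-3,0,0,0,0.5],[0,0,-3,0,0,0,0.5],[0,0,-3,0,0,0,0.5]]'
python3 -m inch '[[0,0,-2,0,0,0,0.5],[0,0,0,0,0,0,0.5]]'
python3 - <<'E'
from h import *
st(); p=read('wrist'); save(p,'w3.png'); p=read('scene'); save(p,'s5.png')
for c in 'bracket_eye','bracket_center':
  for r in tip_of(p,c)[:3]: print(c,r)
E
```

```text
clock: 10.45
tcp_pos: [0.4582, 0.1124, 0.0282]
orientation: [0.001, 0.645, 0.764, 0.001]
wrist_force: [0.1, -0.3, 6.2]
finger_gap: 0.0072
clock: 10.95
tcp_pos: [0.4566, 0.1124, 0.1486]
orientation: [-0.0, 0.645, 0.764, -0.0]
wrist_force: [0.9, -0.2, -1.2]
finger_gap: 0.007
clock: 11.15
tcp_pos: [0.4591, 0.1125, 0.1705]
orientation: [0.002, 0.645, 0.764, 0.002]
wrist_force: [0.4, -0.7, -1.8]
finger_gap: 0.0067
t 11.15 tcp [0.4591 0.1125 0.1705] x az 99.72 tilt z [ 0.005  0.    -1.   ] F [ 0.4 -0.7 -1.8] gap 0.0067 j [ 0.07  0.14 -0.33  1.1   0.    1.47]
bracket_eye {'location': [175.3, 219.1], 'confidence': 0.89}
bracket_eye {'location': [354.6, 303.8], 'confidence': 0.87}
bracket_eye {'location': [213.1, 183.2], 'confidence': 0.56}
bracket_center {'location': [214.2, 191.1], 'confidence': 0.96}
bracket_center {'location': [351.9, 307.7], 'confidence': 0.91}
bracket_center {'location': [181.5, 229.9], 'confidence': 0.66}
```

View pics/w3.png

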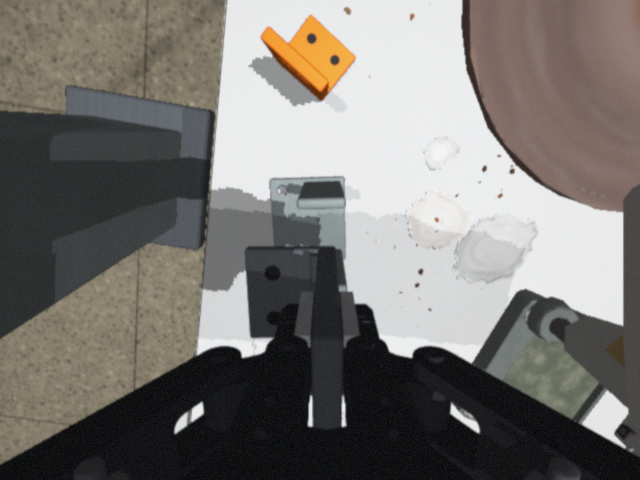

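View pics/s5.png

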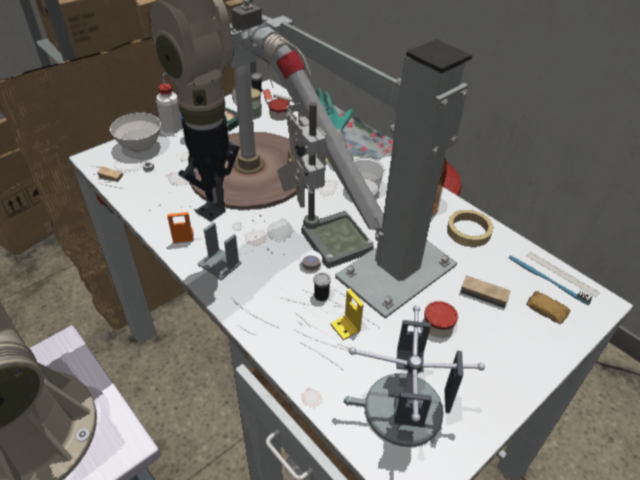

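```bash
python3 -m inch '[[-3.6,-1.6,0,0,0,0,0.5],[-3.6,-1.6,0,0,0,0,0.5],[-3.6,-1.6,0,0,0,0,0.5],[-3.6,-1.6,0,0,0,0,0.5],[0,0,0,0,0,-8,0.5]]'
python3 -m inch '[[0,0,0,0,0,-8,0.5],[0,0,0,0,0,-8,0.5],[0,0,0,0,0,-8,0.5],[0,0,0,0,0,-8,0.5],[0,0,0,0,0,-8,0.5]]'
python3 -m inch '[[0,0,0,0,0,-8,0.5],[0,0,0,0,0,-8,0.5],[0,0,0,0,0,-8,0.5],[0,0,0,0,0,-8,0.5],[0,0,0,0,0,-8,0.5]]'
python3 -m inch '[[0,0,1,0,0,-8,0.5],[0,0,2,0,0,-8,0.5],[0,0,2,0,0,-8,0.5],[0,0,2,0,0,-8,0.5],[0,0,0,0,0,0,0.5]]'
python3 -m inch '[[0,0,0,0,0,0,0.5]]'
python3 - <<'E'
from h import *
st(); p=read('scene'); save(p,'s6.png')
cv2.imwrite('pics/s6c.png',cv2.resize(p['pixels'][130:330,170:370],None,fx=3,fy=3,interpolation=cv2.INTER_CUBIC)[:,:,::-1])
E
```

```text
clock: 11.85
tcp_pos: [0.4167, -0.0437, 0.1658]
orientation: [-0.001, 0.591, 0.807, -0.001]
wrist_force: [0.8, 0.4, -2.5]
finger_gap: 0.0071
clock: 12.35
tcp_pos: [0.4174, -0.0401, 0.1657]
orientation: [-0.002, 0.275, 0.961, 0.0]
wrist_force: [-0.5, 0.4, -1.3]
finger_gap: 0.0074
clock: 12.85
tcp_pos: [0.4174, -0.0401, 0.1657]
orientation: [-0.001, -0.07, 0.998, 0.001]
wrist_force: [-0.3, 0.5, -1.6]
finger_gap: 0.007
clock: 13.35
tcp_pos: [0.4152, -0.0394, 0.0939]
orientation: [-0.003, -0.34, 0.941, 0.002]
wrist_force: [-0.5, 0.2, -1.7]
finger_gap: 0.0071
clock: 13.45
tcp_pos: [0.4175, -0.0401, 0.0965]
orientation: [-0.001, -0.338, 0.941, 0.001]
wrist_force: [0.7, 0.3, -0.7]
finger_gap: 0.0072
t 13.45 tcp [ 0.4175 -0.0401  0.0965] x az -140.48 tilt z [-0.003  0.001 -1.   ] F [ 0.7  0.3 -0.7] gap 0.0072 j [-0.29  0.11 -0.56  0.9   0.   -0.98]
```

View pics/s6c.png

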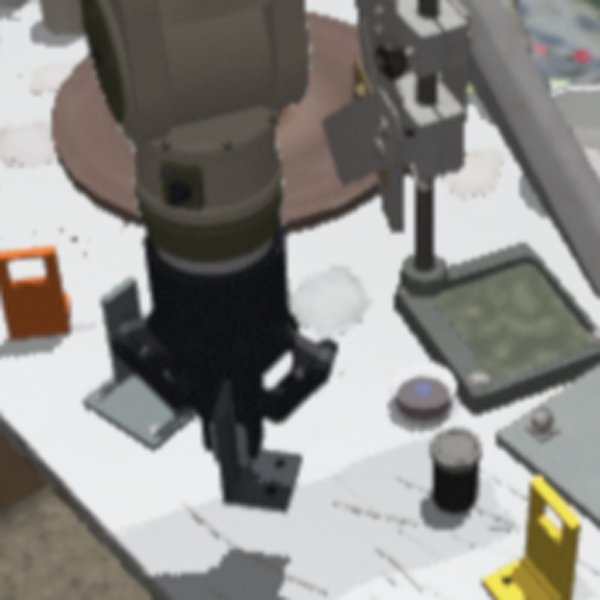

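```bash
python3 -m inch '[[0,0,2.5,0,0,0,0.5],[0,0,2.5,0,0,0,0.5],[0,0,1.8,0,0,0,0.5],[0,0,0.2,0,0,0,0.5],[0,0,0,0,0,0,0.5]]'
python3 -m inch '[[0,0,0.2,0,0,0,0.5],[0,0,0.2,0,0,0,0.5],[0,0,0,0,0,0,0.5]]'
python3 -c "
from h import *
st()"
```

```text
clock: 14.0
tcp_pos: [0.4189, -0.0405, 0.0279]
orientation: [0.0, -0.339, 0.941, -0.0]
wrist_force: [0.8, -0.1, -1.4]
finger_gap: 0.0073
clock: 14.3
tcp_pos: [0.4191, -0.0405, 0.0238]
orientation: [0.001, -0.34, 0.941, -0.0]
wrist_force: [1.3, -0.2, -1.1]
finger_gap: 0.007
t 14.3 tcp [ 0.4191 -0.0405  0.0238] x az -140.3 tilt z [ 0.001 -0.    -1.   ] F [ 1.3 -0.2 -1.1] gap 0.007 j [-0.29  0.2  -0.66  0.7   0.   -0.98]
```

```bash
python3 -m inch '[[0,0,0.1,0,0,0,0.5],[0,0,0.1,0,0,0,0.5],[0,0,0,0,0,0,0.5]]'
python3 -c "
from h import *
st()"
```

```text
clock: 14.6
tcp_pos: [0.419, -0.0405, 0.0222]
orientation: [0.0, -0.34, 0.941, -0.0]
wrist_force: [-2.1, -0.3, 7.5]
finger_gap: 0.0071
t 14.6 tcp [ 0.419  -0.0405  0.0222] x az -140.29 tilt z [ 0.001 -0.    -1.   ] F [-2.1 -0.3  7.5] gap 0.0071 j [-0.29  0.21 -0.66  0.7   0.   -0.98]
```

```bash
python3 -m inch '[[0,0,0,0,0,0,1.5],[0,0,0,0,0,0,3],[0,0,0,0,0,0,4],[0,0,0,0,0,0,4],[0,0,0,0,0,0,4]]'
python3 -m inch '[[0,0,-2,0,0,0,4],[0,0,-3,0,0,0,4],[0,0,-4,0,0,0,4],[0,0,-4,0,0,0,4],[0,0,-3,0,0,0,4]]'
python3 -m inch '[[0,0,0,0,0,0,4],[0,0,0,0,0,0,4]]'
python3 - <<'E'
from h import *
st(); p=read('scene'); 
cv2.imwrite('pics/s7c.png',cv2.resize(p['pixels'][130:330,170:370],None,fx=3,fy=3,interpolation=cv2.INTER_CUBIC)[:,:,::-1])
p=read('wrist'); save(p,'w4.png')
for k,z in dict(bracket_center=.04,bracket_eye=.064).items():
    for r in tip_of(p,k)[:3]: print(k,r['confidence'],np.round(r['location']),np.round(ray(p,r['location'],z),4))
W=cloud(p); m=(W[...,2]>.07)&(W[...,2]<.09)&(abs(W[...,0]-.419)<.04)&(abs(W[...,1]+.04)<.04)
P=W[m]; print(len(P),P.mean(0),np.median(P[:,2]),cv2.minAreaRect(P[:,:2].astype(np.float32)))
E
```

```text
clock: 15.1
tcp_pos: [0.4185, -0.0404, 0.0212]
orientation: [-0.0, -0.34, 0.941, 0.0]
wrist_force: [0.3, 0.1, 0.1]
finger_gap: 0.0401
clock: 15.6
tcp_pos: [0.419, -0.0405, 0.1837]
orientation: [0.001, -0.34, 0.941, -0.001]
wrist_force: [2.0, -0.2, 0.1]
finger_gap: 0.0399
clock: 15.8
tcp_pos: [0.419, -0.0405, 0.1817]
orientation: [0.001, -0.34, 0.941, -0.0]
wrist_force: [0.3, -0.4, -0.8]
finger_gap: 0.0398
t 15.8 tcp [ 0.419  -0.0405  0.1817] x az -140.29 tilt z [ 0.002 -0.    -1.   ] F [ 0.3 -0.4 -0.8] gap 0.0398 j [-0.29  0.04 -0.41  1.12  0.   -0.98]
bracket_center 0.95 [325. 228.] [ 0.4193 -0.0412  0.04  ]
bracket_center 0.85 [ 76. 241.] [ 0.5491 -0.1814  0.04  ]
bracket_eye 0.62 [327. 234.] [ 0.4172 -0.041   0.064 ]
bracket_eye 0.58 [ 50. 249.] [ 0.5506 -0.1841  0.064 ]
779 [ 0.41774483 -0.04167475  0.07867212] 0.07881574250138751 ((0.4185636341571808, -0.04096856713294983), (0.04350646957755089, 0.007490251678973436), 39.578460693359375)
```

View pics/s7c.png

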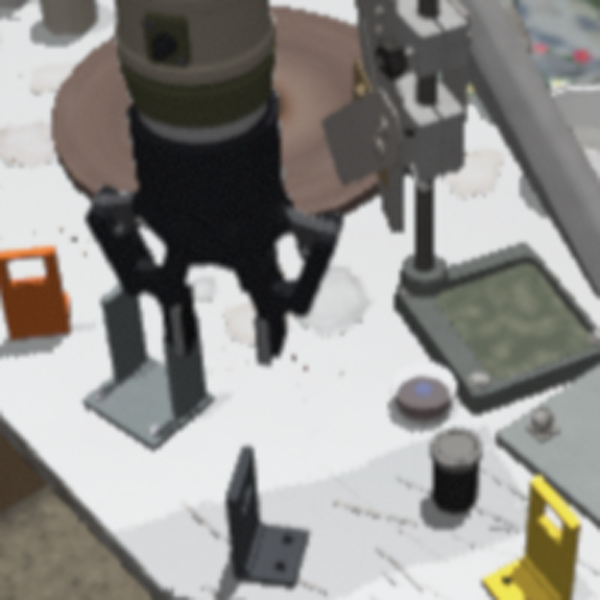

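View pics/w4.png

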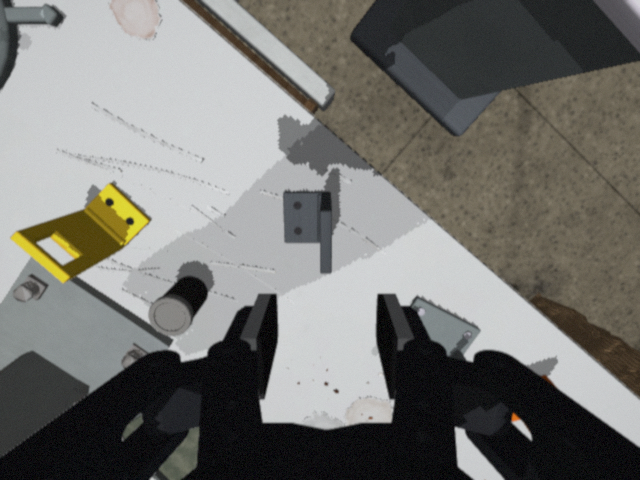

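```bash
python3 -m inch '[[0,0,0,0,0,8,7],[0,0,0,0,0,8.5,7],[0,0,0,0,0,8.5,7],[0,0,0,0,0,8.5,7],[0,0,0,0,0,8.5,7]]'
python3 -m inch '[[0,0,0,0,0,8,7],[0,0,0,0,0,8,7],[0,0,0,0,0,8,7],[0,0,0,0,0,8,7],[0,0,0,0,0,8,7]]'
python3 -m inch '[[0,0,0,0,0,8,7],[0,0,4,0,0,0,7],[0,0,0,0,0,0,7],[0,0,0,0,0,0,7]]'
python3 - <<'E'
from h import *
go(.4186,-.041,.033); p=read('wrist'); save(p,'w5.png')
W=cloud(p); m=(W[...,2]>.07)&(W[...,2]<.086)&(abs(W[...,0]-.419)<.03)&(abs(W[...,1]+.04)<.03)
P=W[m]; print(len(P),np.median(P[:,2]) ,cv2.minAreaRect(P[:,:2].astype(np.float32)))
E
```

```text
clock: 16.5
tcp_pos: [0.4178, -0.0402, 0.1801]
orientation: [-0.001, 0.023, 1.0, 0.0]
wrist_force: [-0.2, 0.7, 0.5]
finger_gap: 0.07
clock: 17.0
tcp_pos: [0.4178, -0.0402, 0.1801]
orientation: [-0.001, 0.363, 0.932, -0.0]
wrist_force: [0.1, 0.5, -0.7]
finger_gap: 0.07
clock: 17.4
tcp_pos: [0.4172, -0.04, 0.1404]
orientation: [-0.002, 0.425, 0.905, -0.0]
wrist_force: [-0.1, 0.5, 0.5]
finger_gap: 0.0697
tool shift cm [-0.2   0.07 10.74]
t 17.4 tcp [ 0.4172 -0.04    0.1404] x az 129.72 tilt z [-0.004  0.001 -1.   ] F [-0.1  0.5  0.5] gap 0.0697 j [-0.29  0.07 -0.49  1.02  0.    0.59]
1231 0.07862182389500602 ((0.41908377408981323, -0.04030108451843262), (0.04376015067100525, 0.00903299916535616), 39.678001403808594)
```

View pics/w5.png

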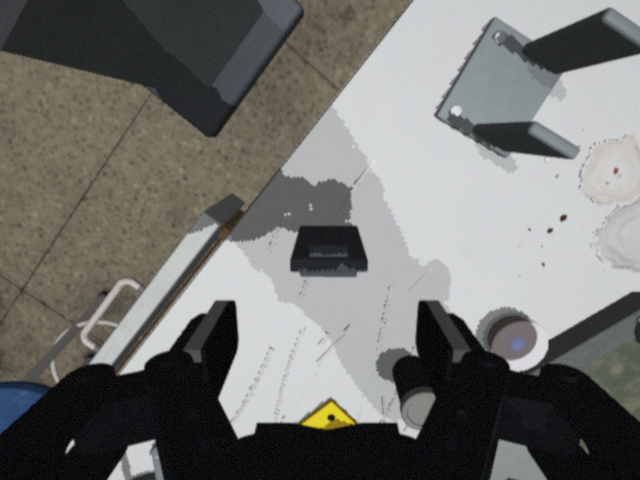

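```bash
python3 -m inch '[[-0.15,0.1,2,0,0,0,7],[0,0,3,0,0,0,7],[0,0,2.5,0,0,0,7],[0,0,2,0,0,0,7],[0,0,1.2,0,0,0,7]]'
python3 -m inch '[[0,0,0,0,0,0,7],[0,0,0,0,0,0,5.5],[0,0,0,0,0,0,4.2],[0,0,0,0,0,0,4],[0,0,0,0,0,0,4]]' 50
python3 -m inch '[[0,0,0,0,0,0,4],[0,0,0,0,0,0,4]]'
python3 -c "
from h import *
st()"
```

```text
clock: 17.95
tcp_pos: [0.4207, -0.0411, 0.0341]
orientation: [0.0, 0.425, 0.905, 0.0]
wrist_force: [-0.1, 0.8, 0.2]
finger_gap: 0.07
clock: 18.45
tcp_pos: [0.4216, -0.0413, 0.0358]
orientation: [0.001, 0.425, 0.905, 0.0]
wrist_force: [-1.6, -0.3, 4.8]
finger_gap: 0.0434
clock: 18.65
tcp_pos: [0.4216, -0.0413, 0.0358]
orientation: [0.002, 0.425, 0.905, 0.0]
wrist_force: [-2.1, 0.0, 5.6]
finger_gap: 0.0429
t 18.65 tcp [ 0.4216 -0.0413  0.0358] x az 129.71 tilt z [ 0.003 -0.001 -1.   ] F [-2.1  0.   5.6] gap 0.0429 j [-0.29  0.19 -0.64  0.73  0.    0.59]
```

```bash
python3 -m inch '[[0,0,-2,0,0,0,4],[0,0,-4,0,0,0,4],[0,0,-4,0,0,0,4],[0,0,-4,0,0,0,4],[0,0,-2.5,0,0,0,4]]'
python3 -m inch '[[-2.8,-3.1,0,0,0,0,4],[-2.8,-3.1,0,0,0,0,4],[-2.8,-3.1,0,0,0,0,4],[-2.8,-3.1,0,0,0,0,4],[-2.8,-3.1,0,0,0,0,4]]'
python3 -m inch '[[0,0,0,0,0,0,4],[0,0,0,0,0,0,4],[0,0,0,0,0,0,4]]'
python3 - <<'E'
from h import *
st()
p=read('wrist'); save(p,'w6.png')
for q,n in((p,'wrist'),(read('scene'),'scene'),(read('top'),'top')):
    for r in tip_of(q,'branch_tip')[:2]: 
        X=ray(q,r['location'],.15); d=X[:2]-np.array([.4925,-.3655]); print(n,r['confidence'],r['location'],np.round(X,4),np.hypot(*d),np.degrees(np.arctan2(d[1],d[0])))
    if n!='wrist': save(q,n+'7.png')
E
```

```text
clock: 19.15
tcp_pos: [0.4213, -0.0412, 0.2029]
orientation: [0.002, 0.425, 0.905, 0.0]
wrist_force: [0.3, 0.2, -1.8]
finger_gap: 0.0432
clock: 19.65
tcp_pos: [0.39, -0.2491, 0.1999]
orientation: [0.0, 0.425, 0.905, -0.0]
wrist_force: [0.2, 0.9, -1.3]
finger_gap: 0.0434
clock: 19.95
tcp_pos: [0.3903, -0.2467, 0.1993]
orientation: [-0.0, 0.425, 0.905, 0.0]
wrist_force: [0.7, -0.4, -1.7]
finger_gap: 0.0432
t 19.95 tcp [ 0.3903 -0.2467  0.1993] x az 129.74 tilt z [-0.     0.001 -1.   ] F [ 0.7 -0.4 -1.7] gap 0.0432 j [-0.74  0.11 -0.29  1.17  0.    0.14]
wrist 0.75 [325.5, 369.1] [ 0.4288 -0.2936  0.15  ] 0.09600584288729745 131.53519521754788
scene 0.58 [353.3, 349.1] [ 0.4333 -0.2926  0.15  ] 0.09387779682057706 129.06892158863215
```

View pics/w6.png

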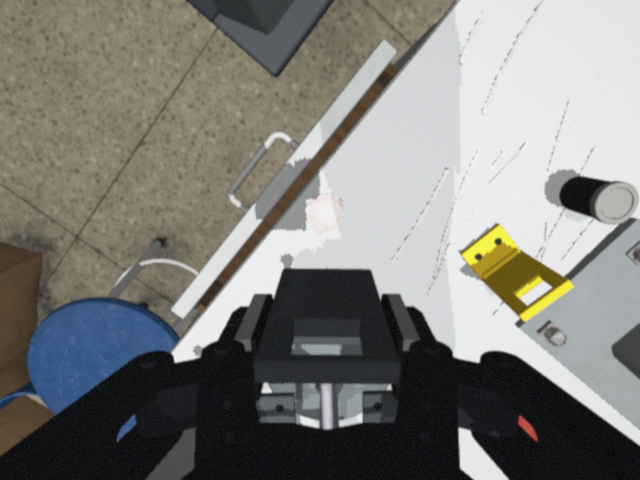

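View pics/scene7.png

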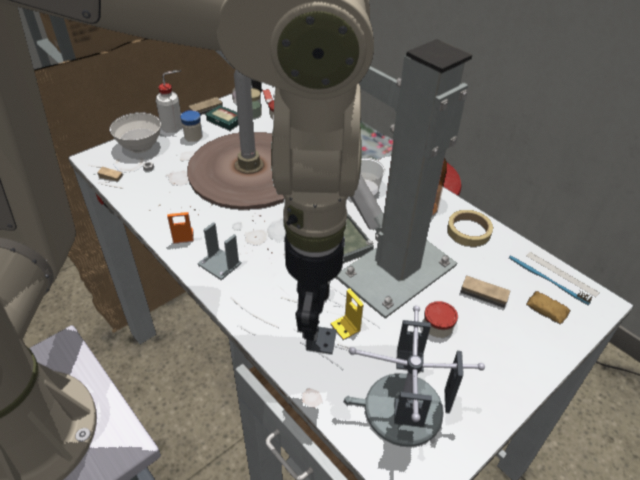

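```bash
python3 -m inch '[[0,-0.1,0,0,0,-1.7,4],[0,0,2.5,0,0,0,4],[0,0,2.5,0,0,0,4],[0,0,2,0,0,0,4],[0,0,0.75,0,0,0,4]]'
python3 -m inch '[[0,0,0,0,0,0,4],[0,0,0,0,0,0,4]]'
python3 - <<'E'
from h import *
st()
p=read('wrist'); save(p,'w8.png')
q=read('scene'); cv2.imwrite('pics/s8.png',cv2.resize(q['pixels'][270:420,270:440],None,fx=4.4,fy=4,interpolation=cv2.INTER_CUBIC)[:,:,::-1])
for r in tip_of(p,'bracket_eye')[:2]+tip_of(p,'branch_tip')[:2]: print(r)
for r in tip_of(q,'bracket_eye')[:3]: print(r,ray(q,r['location'],.15))
E
```

```text
clock: 20.75
tcp_pos: [0.3888, -0.2469, 0.12]
orientation: [-0.002, 0.411, 0.912, 0.001]
wrist_force: [0.6, 0.4, -0.5]
finger_gap: 0.0432
clock: 20.95
tcp_pos: [0.3902, -0.2485, 0.1226]
orientation: [0.0, 0.411, 0.912, -0.0]
wrist_force: [-0.2, 0.2, -0.7]
finger_gap: 0.043
t 20.95 tcp [ 0.3902 -0.2485  0.1226] x az 131.43 tilt z [ 0.001 -0.001 -1.   ] F [-0.2  0.2 -0.7] gap 0.043 j [-0.74  0.16 -0.43  0.98  0.    0.11]
{'location': [328.1, 342.8], 'confidence': 0.92}
{'location': [599.7, 350.0], 'confidence': 0.68}
{'location': [311.9, 346.4], 'confidence': 0.84} [ 0.38916439 -0.24851733  0.15      ]
{'location': [178.6, 217.7], 'confidence': 0.76} [0.38764748 0.13082817 0.15      ]
{'location': [354.5, 303.7], 'confidence': 0.65} [ 0.495479   -0.23065655  0.15      ]
```

View pics/w8.png

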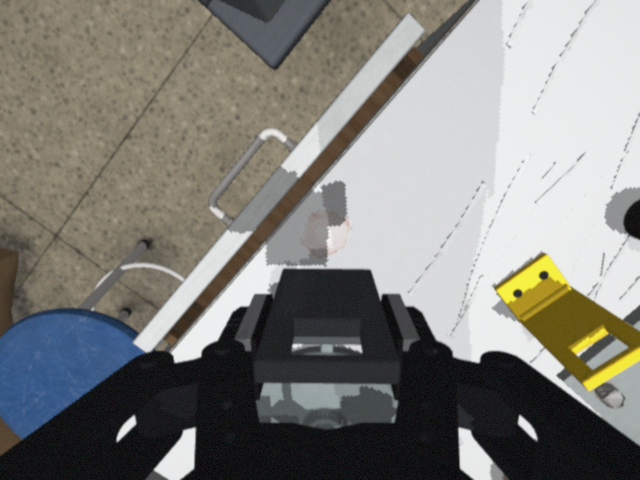

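View pics/s8.png

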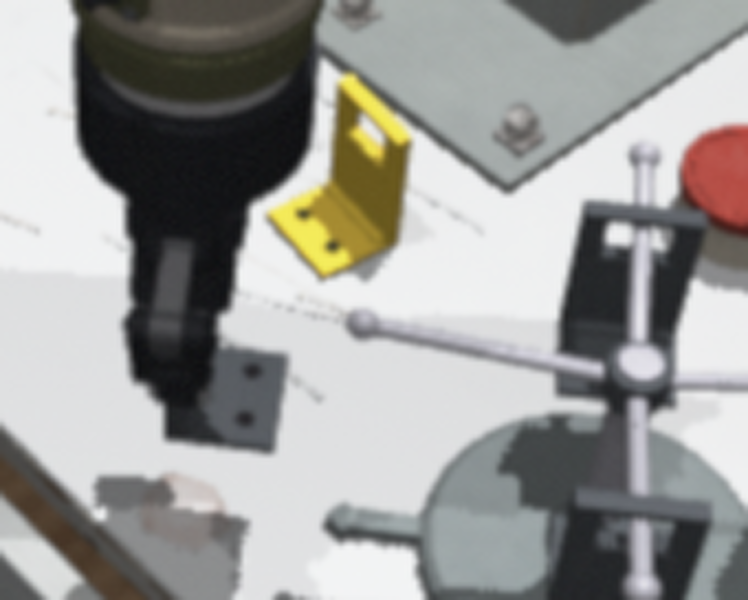

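```bash
python3 - <<'E'
from h import *
q=read('scene'); B=ray(q,(351.9,350.4),.15)[:2]
x=np.array([np.cos(np.radians(131.4)),np.sin(np.radians(131.4))]); y=np.array([x[1],-x[0]])
for c in ([.4931,-.3647],[.4925,-.3655]):
    c=np.array(c); print('ball',B,(B-c)@x,(B-c)@y,'tool line',(get_state()['tcp_pos'][:2]-c)@x,(get_state()['tcp_pos'][:2]-c)@y)
print('ball vs tcp lateral (tool y)',(B-get_state()['tcp_pos'][:2])@y, y)
E
```

```text
ball [ 0.43012036 -0.29292792] 0.09548622076050832 0.00022200380138347983 tool line 0.15521659420814288 -0.0005053030590411978
ball [ 0.43012036 -0.29292792] 0.09568952249701848 0.0012011199354206483 tool line 0.15541989594465302 0.0004738130749959706
ball vs tcp lateral (tool y) 0.0007273068604246708 [0.75011107 0.66131187]
```

```bash
python3 -m inch '[[-1.5,0,0,0,0,0,4],[-1.5,0,0,0,0,0,4],[-1,0,0,0,0,0,4],[-1,0,0,0,0,0,4],[-1,0,0,0,0,0,4]]'
python3 -m inch '[[-0.5,0,0,0,0,0,4],[0,0,0,0,0,0,4]]'
python3 - <<'E'
from h import *
st()
p=read('wrist'); save(p,'w9.png')
q=read('scene'); cv2.imwrite('pics/s9.png',cv2.resize(q['pixels'][270:420,270:440],None,fx=4.4,fy=4,interpolation=cv2.INTER_CUBIC)[:,:,::-1])
E
```

```text
clock: 21.75
tcp_pos: [0.4297, -0.2936, 0.1217]
orientation: [-0.0, 0.411, 0.911, 0.0]
wrist_force: [-0.0, 0.1, -2.3]
finger_gap: 0.0431
clock: 21.95
tcp_pos: [0.4331, -0.2975, 0.1217]
orientation: [0.0, 0.412, 0.911, 0.0]
wrist_force: [0.7, -0.3, -1.7]
finger_gap: 0.0434
t 21.95 tcp [ 0.4331 -0.2975  0.1217] x az 131.4 tilt z [ 0.  0. -1.] F [ 0.7 -0.3 -1.7] gap 0.0434 j [-0.75  0.28 -0.28  1.01  0.    0.09]
```

View pics/w9.png

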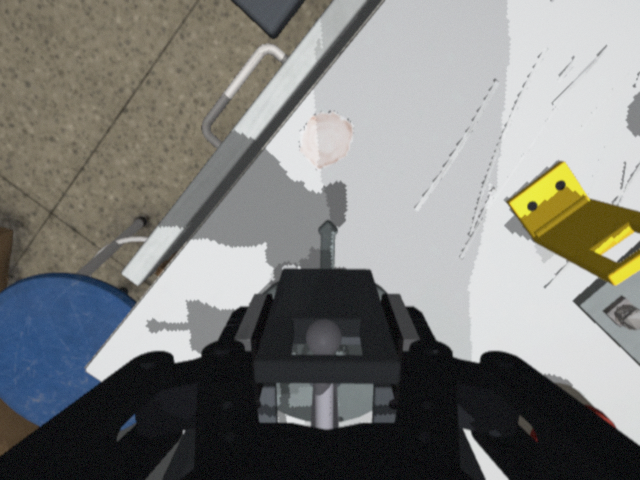

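View pics/s9.png

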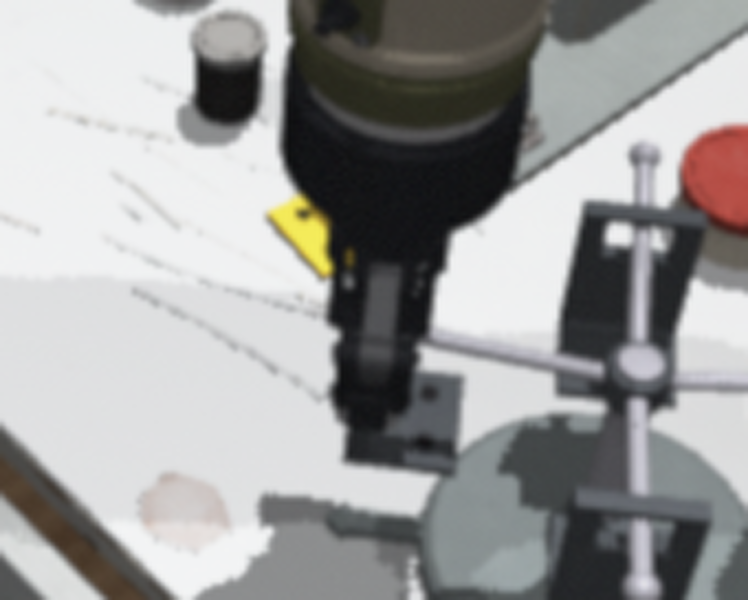

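The ball at (322,337) is through the window, whose centre is near column 327, and there was no contact force. I slide inward along the branch.

```bash
python3 -m inch '[[-0.7,0,0.1,0,0,0,4],[-0.7,0,0.1,0,0,0,4],[-0.7,0,0.1,0,0,0,4],[-0.7,0,0.15,0,0,0,4],[0,0,0,0,0,0,4]]'
python3 -m inch '[[0,0,0.2,0,0,0,4],[0,0,0.2,0,0,0,4],[0,0,0,0,0,0,4]]'
python3 - <<'E'
from h import *
st()
p=read('wrist'); save(p,'w10.png')
q=read('scene'); cv2.imwrite('pics/s10.png',cv2.resize(q['pixels'][270:420,270:440],None,fx=4.4,fy=4,interpolation=cv2.INTER_CUBIC)[:,:,::-1])
E
```

```text
clock: 22.55
tcp_pos: [0.452, -0.319, 0.117]
orientation: [0.0, 0.412, 0.911, -0.0]
wrist_force: [-1.0, 0.7, -1.7]
finger_gap: 0.0434
clock: 22.85
tcp_pos: [0.4508, -0.3176, 0.1128]
orientation: [-0.0, 0.411, 0.911, 0.0]
wrist_force: [-0.2, 0.2, -1.9]
finger_gap: 0.043
t 22.85 tcp [ 0.4508 -0.3176  0.1128] x az 131.41 tilt z [-0.001  0.001 -1.   ] F [-0.2  0.2 -1.9] gap 0.043 j [-0.76  0.33 -0.23  1.01  0.    0.09]
```

View pics/w10.png

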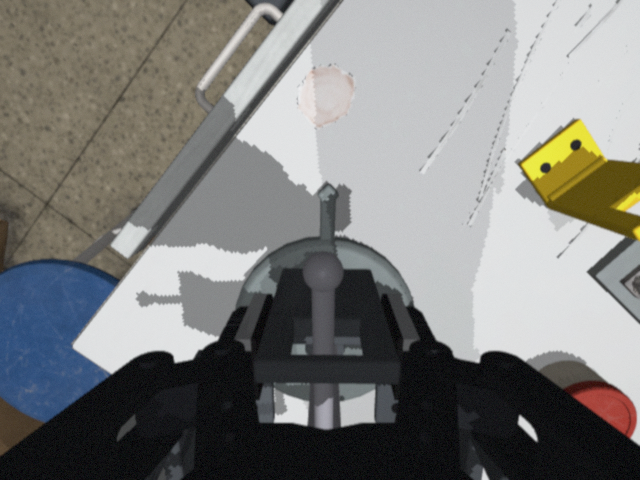

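View pics/s10.png

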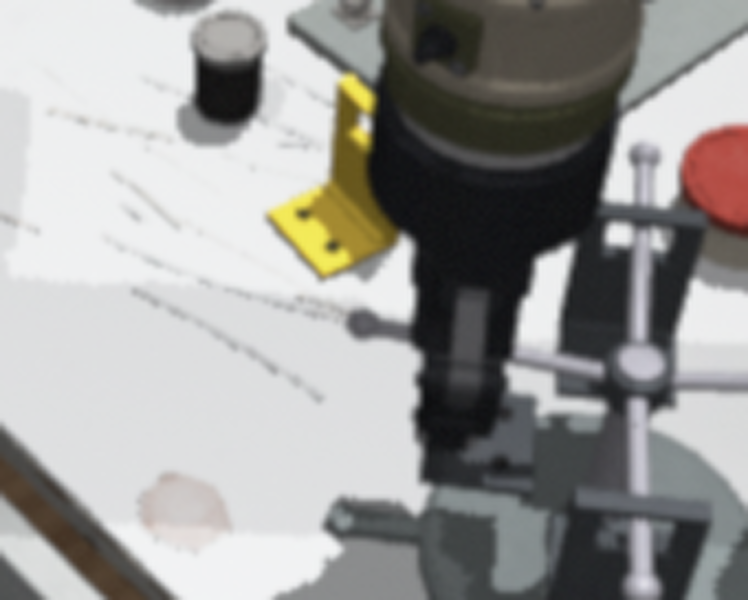

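```bash
python3 -m inch '[[0,0,0.1,0,0,0,4],[0,0,0.1,0,0,0,4],[0,0,0,0,0,0,4]]'
python3 -m inch '[[0,0,0.1,0,0,0,4],[0,0,0,0,0,0,4]]'
```

```text
clock: 23.25
tcp_pos: [0.4511, -0.3179, 0.1112]
orientation: [-0.0, 0.411, 0.911, 0.0]
wrist_force: [0.6, 0.2, -1.9]
finger_gap: 0.0432
clock: 23.45
tcp_pos: [0.4512, -0.318, 0.1102]
orientation: [-0.0, 0.411, 0.911, 0.0]
wrist_force: [-0.5, 0.3, -1.4]
finger_gap: 0.0435
```

```bash
python3 -m inch '[[0,0,0.1,0,0,0,4],[0,0,0,0,0,0,4]]'
python3 -m inch '[[0,0,0.1,0,0,0,4],[0,0,0,0,0,0,4]]'
```

```text
clock: 23.65
tcp_pos: [0.4513, -0.3181, 0.1095]
orientation: [0.0, 0.411, 0.911, -0.0]
wrist_force: [-0.5, 1.3, 0.4]
finger_gap: 0.0432
clock: 23.85
tcp_pos: [0.4514, -0.3182, 0.1092]
orientation: [0.0, 0.411, 0.911, -0.0]
wrist_force: [-3.0, 1.7, 4.9]
finger_gap: 0.0439
```

Contact is felt, with 4.9 N upward. I let go.

```bash
python3 -m inch '[[0,0,-0.05,0,0,0,4],[0,0,0,0,0,0,4.6],[0,0,0,0,0,0,5],[0,0,0,0,0,0,6],[0,0,0,0,0,0,7]]' 20
python3 -m inch '[[0,0,0,0,0,0,7],[0,0,0,0,0,0,7],[0,0,0,0,0,0,7]]'
python3 - <<'E'
from h import *
st()
p=read('wrist'); save(p,'w11.png')
q=read('scene'); cv2.imwrite('pics/s11.png',cv2.resize(q['pixels'][270:420,270:440],None,fx=4.4,fy=4,interpolation=cv2.INTER_CUBIC)[:,:,::-1])
E
```

```text
clock: 24.35
tcp_pos: [0.4512, -0.318, 0.1086]
orientation: [-0.0, 0.411, 0.911, 0.0]
wrist_force: [-0.6, 0.9, 0.8]
finger_gap: 0.0698
clock: 24.65
tcp_pos: [0.4512, -0.318, 0.1087]
orientation: [-0.0, 0.411, 0.911, 0.0]
wrist_force: [-0.2, -0.2, 0.4]
finger_gap: 0.0697
t 24.65 tcp [ 0.4512 -0.318   0.1087] x az 131.41 tilt z [ 0.  0. -1.] F [-0.2 -0.2  0.4] gap 0.0697 j [-0.76  0.34 -0.23  1.    0.    0.09]
```

View pics/w11.png

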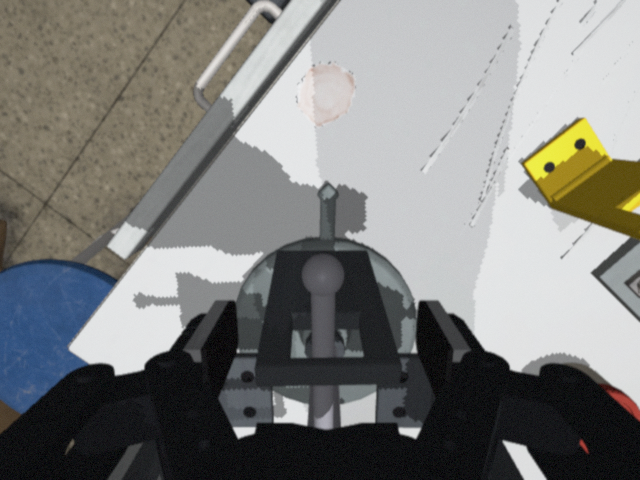

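View pics/s11.png

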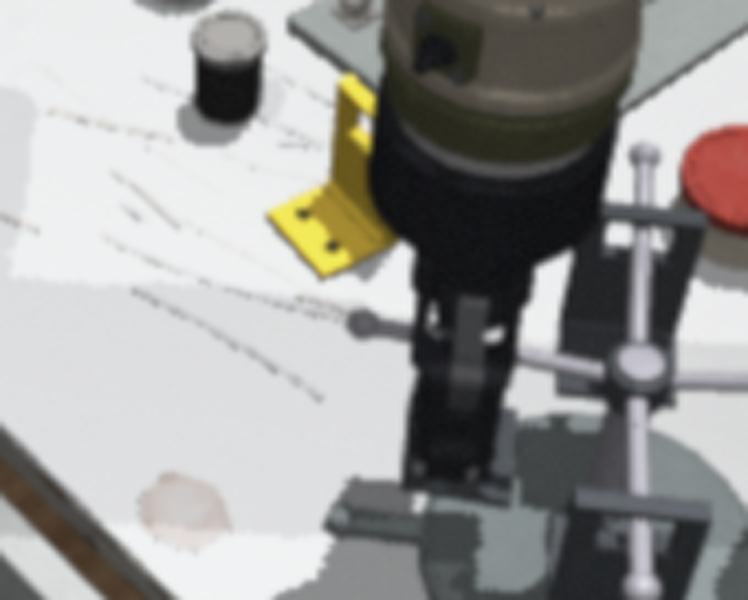

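It hangs on the rod with the fingers clear. I lift straight up and check.

```bash
python3 -m inch '[[0,0,-2,0,0,0,7],[0,0,-3,0,0,0,7],[0,0,-4,0,0,0,7],[0,0,-3,0,0,0,7],[3,0,-1,0,0,0,7]]'
python3 -m inch '[[4,0,0,0,0,0,7],[4,0,0,0,0,0,7],[4,0,0,0,0,0,7],[0,0,0,0,0,0,7],[0,0,0,0,0,0,7]]'
python3 - <<'E'
from h import *
st()
p=read('wrist'); save(p,'w12.png')
q=read('scene'); save(q,'s12f.png');cv2.imwrite('pics/s12.png',cv2.resize(q['pixels'][300:450,330:500],None,fx=4.4,fy=4,interpolation=cv2.INTER_CUBIC)[:,:,::-1])
for n,i in(('w',p),('s',q)):
  for k,z in(('branch_tip',.15),('bracket_eye',.137)):
    for r in tip_of(i,k)[:4]:
        X=ray(i,r['location'],z);d=X[:2]-np.array([.4928,-.365]); print(n,k,r['confidence'],np.round(r['location']),np.round(X,4),np.hypot(*d),np.degrees(np.arctan2(d[1],d[0])))
E
```

```text
clock: 25.25
tcp_pos: [0.4341, -0.2987, 0.2422]
orientation: [0.004, 0.412, 0.911, -0.001]
wrist_force: [-0.1, -0.4, 0.8]
finger_gap: 0.0698
clock: 25.75
tcp_pos: [0.352, -0.2053, 0.2393]
orientation: [0.001, 0.411, 0.912, -0.0]
wrist_force: [0.6, -0.9, -0.7]
finger_gap: 0.0699
t 25.75 tcp [ 0.352  -0.2053  0.2393] x az 131.43 tilt z [ 0.001 -0.001 -1.   ] F [ 0.6 -0.9 -0.7] gap 0.0699 j [-0.73 -0.02 -0.33  1.26  0.    0.12]
w branch_tip 0.97 [325. 405.] [ 0.43  -0.295  0.15 ] 0.094078273352822 131.89552961114097
w branch_tip 0.35 [326. 399.] [ 0.4267 -0.2907  0.15  ] 0.0994559850859063 131.62112179224502
w bracket_eye 0.59 [327. 424.] [ 0.4499 -0.315   0.137 ] 0.06588186761825575 130.66702478126234
w bracket_eye 0.55 [500. 333.] [ 0.4899 -0.1745  0.137 ] 0.19055327720772294 90.8689479529419
s branch_tip 0.61 [351. 346.] [ 0.4342 -0.2872  0.15  ] 0.09744563716952884 126.99518234911264
s bracket_eye 0.95 [369. 357.] [ 0.4489 -0.3128  0.137 ] 0.06822468369705205 130.0719922925754
s bracket_eye 0.77 [175. 219.] [0.3863 0.1449 0.137 ] 0.5209230956497787 101.80112968186904
s bracket_eye 0.74 [352. 304.] [ 0.5    -0.2225  0.137 ] 0.14271436623255118 87.12749333487643
```

View pics/s12.png

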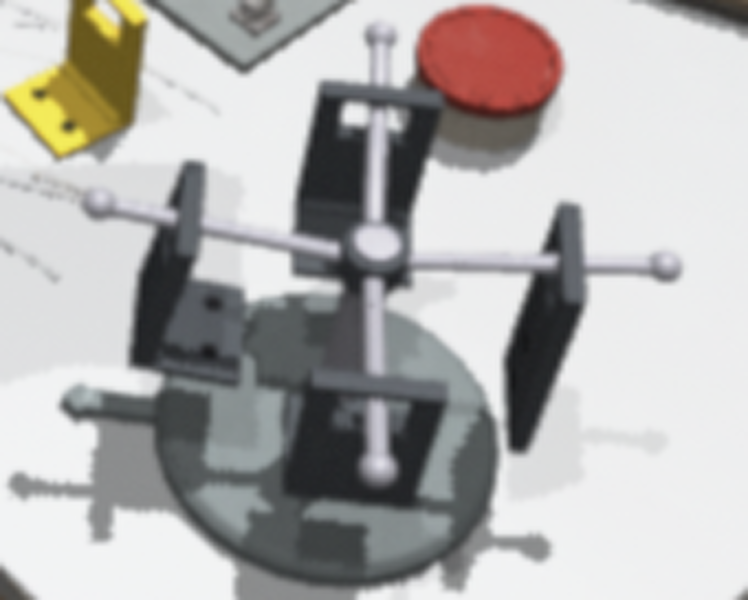

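View pics/w12.png

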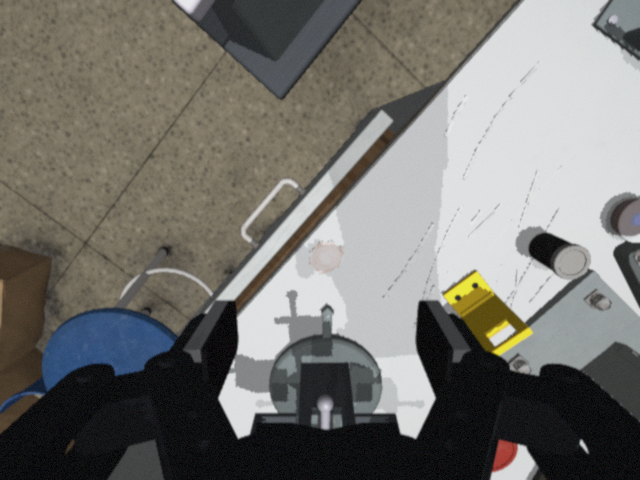

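The bracket hangs on the once empty branch, with the ball at crop (98,203). The eye is about 66 mm from the axis and tilted slightly, as expected. The branch is in line with the pointer, whose tip shows in the wrist view at (327,310), in line with the ball at (325,405). The bystanders have not moved. I hand in.

```bash
python3 -m inch '[[0,0,0,0,0,0,7],[0,0,0,0,0,0,7],[0,0,0,0,0,0,7]]'; python3 -c "
from h import *
p=read('scene')
for r in tip_of(p,'bracket_eye')[:1]: print(r)
print(workorder.hand_in())"
```

```text
clock: 26.35
tcp_pos: [0.3521, -0.2056, 0.2386]
orientation: [-0.0, 0.411, 0.911, 0.0]
wrist_force: [0.2, -0.1, 0.4]
finger_gap: 0.0699
{'location': [173.9, 218.0], 'confidence': 0.85}
the job is handed in; nothing more can be done
None
```

The bracket now hangs by its eye on the once empty branch, over the pointer. I handed the job in at about 26 s of the 72 s allowed; the hand-in gives no verdict.

**What I did:**
- Turned the tree about 92° clockwise with the closed fingers.
- Lifted the bracket out of the holder by its faces and stood it upright on the bench near (0.42, −0.04), then let go.
- Took it again by its side edges and slid the eye over the branch with the flange towards the trunk. I lowered it to contact, let go and backed off.

**Last checks:**
- **Branch over the pointer:** the branch points to about 131.5° and the pointer to 131 ± 2°, well inside the 20° allowed.
- **Eye on the branch:** the eye is about 66–68 mm from the tree's axis and about 1–1.5 mm to the side of the branch. The tilt is slight, judged by eye.
- **Robot clear:** the gripper is well clear and the forces are at noise level.
- **Bystanders:** the canister, gem box and tub look unmoved in the pictures; I did not measure their positions again.

**What disagreed:**
- The network's scene-camera estimate of the branch tip was about 4° off. I set it aside for the ball positions I picked by hand and the wrist-camera reading.
- The last eye detection before hand-in landed on the orange look-alike, so it confirmed nothing. The hang itself rests on the pictures taken 0.6 s earlier.

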